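# Ready the snack fryer for serving

## Task

Get the fryer ready for a snack round: first turn the thermostat knob, little by little, until its pointer lines up with the index mark. Only then tip all the potato balls out of the cup into the fryer's well, put the empty cup back upright on its round board, and lift every serving pail off its hook on the stand and stand it upright inside the serving tray. Leave the salt mill and the spice jar where they are.

Things in the scene. Friction and masses are not known exactly. Their poses are not given: they have to be found in the camera images.
- fryer: White and steel table-top hot-air fryer fixed to the counter, 170 (x) x 340 (y) x 120 mm high. Origin: centre of its underside; z up. Its -y half is an open square steel well, its +y half the control block with the thermostat knob, pointer and index mark on top.
- well (a point): Centre of the well's mouth, at the rim (120 mm above the counter), axes as the fryer's. The well is 156 x 156 mm inside, walls 7 mm; its floor lies 83 mm below the rim.
- knob_grip (a point): On the axis of the round black thermostat knob (vertical axis, 45 mm across, 36 mm tall, standing on the control block's top at 120 mm), 22 mm above the block's top: the height to grip. Takes about 0.06 N m to turn and stays where it is left.
- knob (a joint): Angle of the thermostat knob (rad), -3.2 to 3.2, growing counter-clockwise seen from above. It drives the pointer: each rad moves the pointer 20 mm towards the fryer's +y.
- pointer_tip (a point): Tip of the black T-shaped pointer that slides along the fryer's y in the grey window on top of the control block, beyond the knob (82 mm towards the fryer's +x from the knob's axis). It starts from the robot's side of the window and points to +x. Moved only by the knob.
- mark (a point): Tip of the dark steel T-shaped index mark on the far (+x) side of the same window, facing the pointer; axes as the fryer's; 2 mm beyond the pointer tip in x. It marks the wanted temperature, is preset and cannot be moved by hand.
- stand: Fixed wooden stand: base 124 mm across, post 18 mm thick, 215 mm tall. Three steel hook arms (8 mm rod, 205 mm above the counter) run out level at 0, 120, 240 degrees from its x axis; pails hang on them 68 mm from the post's axis; 90 to 100 mm out they turn up, to 227 mm: lift a pail 30 mm, then move it outwards. Origin: centre of underside.
- tray: Loose low wooden serving tray, 105 (x) x 310 (y) x 18 mm, walls 5 mm, inner floor 5 mm above its origin, which is the centre of its underside.
- board: Round wooden board fixed to the counter, 170 mm across, 12 mm thick; the cup stands on it. Origin: centre of its underside.
- cup: Loose oblong aluminium cup, about 180 g, open on top, 60 mm wide (y), 75 mm tall, walls 4 mm, holding the potato balls. Back wall upright at x = -54 mm; at the other end a chute, sloping up and out from x = 52 mm at the floor to the pouring lip at x = 85 mm at the top: tip it lip-down by about 90 degrees to empty it. Origin: underside of the floor's middle, x towards the lip, z up.
- pail0: Steel pail (2 or 3 are there), 120 g: 52 mm across at the foot, 60 at the rim, 60 tall. A stiff wire handle rises as a gable in its y-z plane to 118 mm; on it stands a round wooden knob, 24 mm across, 121 to 153 mm above the origin (centre of underside, z up). It hangs upright on an arm that passes under the gable along the pail's x; grip the knob from above, fingers to the sides of the arm.
- pail1: Steel pail (2 or 3 are there), 120 g: 52 mm across at the foot, 60 at the rim, 60 tall. A stiff wire handle rises as a gable in its y-z plane to 118 mm; on it stands a round wooden knob, 24 mm across, 121 to 153 mm above the origin (centre of underside, z up). It hangs upright on an arm that passes under the gable along the pail's x; grip the knob from above, fingers to the sides of the arm.
- pail2: Steel pail (2 or 3 are there), 120 g: 52 mm across at the foot, 60 at the rim, 60 tall. A stiff wire handle rises as a gable in its y-z plane to 118 mm; on it stands a round wooden knob, 24 mm across, 121 to 153 mm above the origin (centre of underside, z up). It hangs upright on an arm that passes under the gable along the pail's x; grip the knob from above, fingers to the sides of the arm.
- ball0: Firm round potato ball, 24 mm across, 12 g (4 to 8 are there, in the cup). Origin: its centre.
- ball1: Firm round potato ball, 24 mm across, 12 g (4 to 8 are there, in the cup). Origin: its centre.
- ball2: Firm round potato ball, 24 mm across, 12 g (4 to 8 are there, in the cup). Origin: its centre.
- ball3: Firm round potato ball, 24 mm across, 12 g (4 to 8 are there, in the cup). Origin: its centre.
- ball4: Firm round potato ball, 24 mm across, 12 g (4 to 8 are there, in the cup). Origin: its centre.
- ball5: Firm round potato ball, 24 mm across, 12 g (4 to 8 are there, in the cup). Origin: its centre.
- ball6: Firm round potato ball, 24 mm across, 12 g (4 to 8 are there, in the cup). Origin: its centre.
- ball7: Firm round potato ball, 24 mm across, 12 g (4 to 8 are there, in the cup). Origin: its centre.
- salt_mill: Bystander: dark wooden salt mill, 48 mm across, 130 mm tall, loose. Origin: centre of its underside.
- spice_jar: Bystander: glass spice jar with steel lid, 60 mm across, 90 mm tall, loose. Origin: centre of its underside.
Things that resemble listed ones, but are neither listed nor needed, are in the scene too. Leave any blue or purple look-alike of the cup alone.

How it is judged:
On the way, in this order (a step that is already met when the one before it is completed fails the run):
1. the thermostat pointer is lined up with the mark (y of pointer_tip in the frame of mark between -0.003 and 0.003 m), for 0.5 s.
2. all the potato balls are in the fryer's well (x of ball0 in the frame of well between -0.08 and 0.08 m and y of ball0 in the frame of well between -0.08 and 0.08 m and z of each of ball0, ball1, ball2, ball3, ball4, ball5, ball6, ball7 in the frame of well below -0.015 m and x of ball1 in the frame of well between -0.08 and 0.08 m and y of ball1 in the frame of well between -0.08 and 0.08 m and x of ball2 in the frame of well between -0.08 and 0.08 m and y of ball2 in the frame of well between -0.08 and 0.08 m and x of ball3 in the frame of well between -0.08 and 0.08 m and y of ball3 in the frame of well between -0.08 and 0.08 m and x of ball4 in the frame of well between -0.08 and 0.08 m and y of ball4 in the frame of well between -0.08 and 0.08 m and x of ball5 in the frame of well between -0.08 and 0.08 m and y of ball5 in the frame of well between -0.08 and 0.08 m and x of ball6 in the frame of well between -0.08 and 0.08 m and y of ball6 in the frame of well between -0.08 and 0.08 m and x of ball7 in the frame of well between -0.08 and 0.08 m and y of ball7 in the frame of well between -0.08 and 0.08 m), for 0.3 s.
At the end, for the whole second after the job is handed in: The pointer is within 3 mm of the mark along the window; every potato ball is down in the fryer's well; the cup stands upright (within 7 degrees) on its board, at most 40 mm off-centre; every pail stands upright (within 7 degrees) on the tray's floor, inside its walls; all released and at rest (all of step 1 and all of step 2 and horizontal distance between cup and board below 0.04 m and height (world z) of cup below 0.02 m and angle between each of cup, pail0, pail1, pail2's own z axis and vertical below 0.12 rad and linear speed of each of cup, pail0, pail1, pail2 below 0.03 m/s and x of pail0 in the frame of tray between -0.04 and 0.04 m and y of pail0 in the frame of tray between -0.14 and 0.14 m and z of each of pail0, pail1, pail2 in the frame of tray below 0.012 m and x of pail1 in the frame of tray between -0.04 and 0.04 m and y of pail1 in the frame of tray between -0.14 and 0.14 m and x of pail2 in the frame of tray between -0.04 and 0.04 m and y of pail2 in the frame of tray between -0.14 and 0.14 m); the robot touches nothing.
It fails at once if the salt mill is knocked away (distance of salt_mill from where it was at the start of the episode above 0.04 m).
It fails at once if the spice jar is knocked away (distance of spice_jar from where it was at the start of the episode above 0.04 m).
Of pail0, pail1, pail2 only 2 to 3 are there at a start; the rules pass over those that are not, and their reading is None.
Of ball0, ball1, ball2, ball3, ball4, ball5, ball6, ball7 only 4 to 8 are there at a start; the rules pass over those that are not, and their reading is None.
At some moment in a run one of tray, cup may be knocked a few centimetres aside while the robot is not near it.
It also fails if it takes over 210 s, if anything falls off the work surface, if the arm or the gripper's body presses on something with over 40 N, if the wrist force passes 120 N, or if a joint passes its speed limit or range.

## Robot

A 7-joint arm with a two-finger parallel gripper is mounted at the origin on the work surface. World frame = base frame: x ahead of the robot, y to its left, z up, the work surface at z = 0. Lengths are in m, angles in rad, forces in N, time in s.
With the tool pointing down it reaches from about 0.4 to 0.875 m from the base axis. Payload 19.3 kg.
Tool frame: the origin (TCP) lies on the centre line of the jaws, within the pads' length; the fingertips stand 14 mm ahead of it and the grasp point (between the pads) lies 5 mm behind it; z points along the fingers, y is the line along which they close (so a half turn about z gives the same grasp; the last joint's range is limited). The gripper opens to 85 mm and grips with 20 to 120 N. Pads are 22 mm wide; open, the fingers measure 114 mm over their backs; the gripper's body (76 mm by 85 mm) begins 54 mm behind the grasp point. The pads swing forward as they close: fully open they stand 13 mm farther back than shut.
Start: joints at [-1.23, 0.521, -0.036, 1.599, 0.021, 1.021, -0.113], TCP at [0.25, 0.573, 0.245] pointing down, gripper open.
Joint ranges: [-2.91, 2.91], [-0.3, 2.13], [-1.5, 1.42], [0.17, 2.43], [-1.26, 4.41], [0.16, 1.93], [-2.52, 2.52]. Speed limits (rad/s): [1.89, 1.89, 2.39, 2.39, 3.01, 3.01, 3.01].

## Interface

Orientations are given as [roll, pitch, yaw] about the fixed x, y, z axes, in that order (R = Rz(yaw) Ry(pitch) Rx(roll)).
In Python, from workcell import bot, grab_frame, regions_of gives the robot as it stands. The module is installed in compiled form; this text tells all that it offers.
- The arm moves only by the tool play_rows, never from a script. Its argument "plan" is a list of rows, each a list of 3 entries, a list of its own where there are three numbers: the shift along the tool's x, y, z in units of 2.5 cm (1.0 is 2.5 cm), then the turn, a rotation vector about the tool's x, y, z in units of 0.15 rad (1.0 is 0.15 rad), then the closure, from -1 (fully open) to 1 (shut). In form: [[[tx, ty, tz], [rx, ry, rz], jaw], ...]. A call has 1 to 20 rows; each row shifts and turns the commanded pose from where the row before left it, along the tool's axes as they then stand; what a row does not reach is not made up. A row lasts 1/8 s, in which the tool goes at most 62.5 mm and 10.7 degrees, less where a joint would pass 70% of its speed; a pose out of reach is approached as far as the arm can. A call with a number of a shift or a turn outside -1 to 1 is refused whole. A call with a gripper value outside its range is refused whole. The fingers move at their own pace and stop on an object; "newtons" is the grip in N (left out, the last holds). Time passes only in rows, so rows that do not move let the fingers close. It gives the time, the measured TCP pose, the force, the opening and the grip force at its end, in the units of the state.
- bot.observe(): the state, without advancing time (a new reading comes with each control period).
- grab_frame(name): name is "side" or "top"; returns a dict with "pixels" (384x512x3 uint8, red, green, blue), "depth" (384x512 float32, m along the optical axis (not along the pixel's ray), 0 where there is no reading), "camera_matrix" (3x3 intrinsics, pixels), "R" (3x3) and "t" (3): a world point X has camera coordinates R X + t. Camera axes: x right, y down, z forward; pixel columns grow to the right and rows downward; lengths in m; the calibration is good to about 2 mm. A picture is of the moment at which its call begins.
- bot.job_done(): hands the job in; it is judged then, once.
Trained networks look in the newest picture that a camera, given by its name, has taken for a name from the list of things; names that differ only in an ending like _2 or _b are one class to them, and where a whole thing is asked for, a point or a joint stands for the part that bears it (a point fixed in the world has none). Each returns a list of dicts, best first, with "p" (0 to 1); they miss things now and then, are a little off and sometimes report something else, mostly with a low value. They report only what shows in the picture. A call takes as long as a camera call. They do not tell look-alikes from the thing itself.
- regions_of(thing, camera): "mask" (384x512 bool, what is visible of it) and "box" ([left, top, right, bottom] in pixels, round what is visible of it).
The state is a dict: "clock": time; "qpos": joint angles; "qd": joint speeds; "joint_efforts": joint torques, N m; "position": TCP position; "tool_rot": TCP orientation; "force": force on the tool from outside, world axes, zero at the start; "moment": the same for the moment, N m; "grip_width": finger opening in m; "finger_force": force on a finger pad.
Only numpy, scipy, OpenCV 4.12 (cv2) and the standard library are available. Lean on these libraries where they do the work, as an engineer would, in place of code of your own. Each camera call takes 0.05 s, during which the arm holds its last target. There are 200 camera calls.

## Working session

There is one attempt and no reset: what is moved stays moved. The work goes in short steps, Python scripts to look and compute and a tool call to move; the robot and the scene stay as the last step left them, time stands still between calls to the robot, and variables do not carry over. Pictures are saved under pics/ and viewed, at most 14 in all, crops included, and the job is handed in when it is done.

Besides the shell and the picture viewer there is one more tool, called after "Request:" as name(argument=value, ...), one argument or row to a line, values as JSON. play_rows: Moves the arm, as the interface text tells. Its arguments: {"type":"object","properties":{"plan":{"type":"array"},"newtons":{"type":"number"}},"required":["plan"]}

```bash
mkdir -p pics; cat > h.py <<'E'
import numpy as np, cv2
from workcell import bot, grab_frame, regions_of
def cloud(f):
    d=f["depth"];K=f["camera_matrix"];v,u=np.indices(d.shape)
    P=np.stack([(u-K[0,2])/K[0,0]*d,(v-K[1,2])/K[1,1]*d,d],-1)
    W=(P-f["t"])@f["R"]
    W[d<=0]=np.nan
    return W
def proj(f,X):
    c=f["R"]@np.array(X)+f["t"];p=f["camera_matrix"]@c;return p[:2]/p[2]
def save(f,n): cv2.imwrite("pics/"+n,cv2.cvtColor(f["pixels"],cv2.COLOR_RGB2BGR))
E
python3 - <<'E'
from h import *
print(bot.observe())
for c in("top","side"):
    f=grab_frame(c);save(f,c+"0.png");W=cloud(f)
    print(c,"campos",-f["R"].T@f["t"])
    for n in "fryer knob pointer_tip mark stand tray board cup pail0 ball0 salt_mill spice_jar".split():
        for r in regions_of(n,c)[:6]:
            if r["p"]<.2: continue
            p=W[r["mask"]];p=p[~np.isnan(p[:,0])]
            if len(p): print(n,round(r["p"],2),r["box"],len(p),"med",np.median(p,0).round(3),"lo",np.percentile(p,2,0).round(3),"hi",np.percentile(p,98,0).round(3))
E
```

```text
{'clock': 0.0, 'qpos': array([-1.23023303,  0.52204206, -0.03632105,  1.60001132,  0.02117088,
        1.0210877 , -0.11278306]), 'qd': array([-1.86964962e-04,  9.32227563e-04, -3.64037004e-04, -1.97309082e-03,
       -7.57298511e-04,  4.50313232e-04, -2.28720659e-06]), 'joint_efforts': array([-1.36295726e-03, -9.27125144e+01,  1.97878540e+00, -3.69937921e+01,
        1.76878273e-02,  8.12626473e-03, -5.56669215e-05]), 'position': array([0.24946763, 0.5726989 , 0.24470712]), 'tool_rot': array([-3.14042961e+00,  6.14117834e-05,  2.73081569e+00]), 'force': array([-0.27283417, -0.18306425,  0.92068602]), 'moment': array([ 0.05770468, -0.01585882, -0.01399256]), 'finger_force': 0.0, 'grip_width': 0.08544042765617017}
top campos [0.46259948 0.04807949 1.01711238]
fryer 0.68 [200.3, 116.7, 335.4, 191.5] 8803 med [0.668 0.029 0.118] lo [ 0.578 -0.134  0.032] hi [0.751 0.193 0.157]
knob 0.67 [229.1, 146.7, 244.3, 167.9] 267 med [0.641 0.116 0.158] lo [0.623 0.097 0.13 ] hi [0.662 0.136 0.161]
mark 0.74 [401.4, 195.1, 448.6, 224.4] 732 med [ 0.511 -0.352  0.141] lo [ 0.485 -0.402  0.   ] hi [
[... 3490 characters left out ...]
 352.1] 1927 med [ 0.458 -0.312  0.013] lo [ 0.401 -0.364  0.008] hi [ 0.516 -0.218  0.216]
pail0 0.85 [263.9, 277.9, 289.8, 332.6] 970 med [ 0.508 -0.355  0.139] lo [ 0.482 -0.38   0.098] hi [ 0.534 -0.324  0.249]
pail0 0.64 [210.3, 271.0, 238.1, 327.3] 892 med [ 0.395 -0.326  0.139] lo [ 0.37  -0.35   0.099] hi [ 0.418 -0.294  0.25 ]
ball0 0.64 [272.1, 166.1, 347.9, 271.1] 5918 med [0.662 0.009 0.091] lo [ 0.574 -0.143  0.011] hi [0.743 0.183 0.148]
salt_mill 0.67 [292.7, 147.8, 304.6, 165.2] 160 med [0.698 0.276 0.09 ] lo [0.679 0.263 0.068] hi [0.722 0.291 0.13 ]
spice_jar 0.83 [320.5, 281.7, 350.7, 322.9] 801 med [ 0.666 -0.308  0.066] lo [ 0.643 -0.322  0.002] hi [ 0.696 -0.271  0.092]
```

View pics/top0.png

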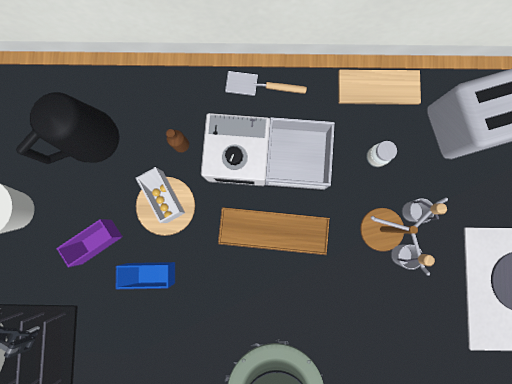

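```bash
python3 - <<'E'
from h import *
f=grab_frame("top");W=cloud(f);im=cv2.cvtColor(f["pixels"],cv2.COLOR_RGB2BGR)
a=cv2.resize(im[110:200,195:265],None,fx=5,fy=5,interpolation=cv2.INTER_CUBIC)
b=cv2.resize(im[160:240,130:200],None,fx=5.625,fy=5.625,interpolation=cv2.INTER_CUBIC)
cv2.imwrite("pics/crop.png",np.hstack([a,b[:450]]))
np.save("W0.npy",W)
# pail knobs z>0.225 ; stand
for lo,hi,box in((.23,.27,(.3,.7,-.5,-.15)),):
    m=(W[...,2]>lo)&(W[...,2]<hi)&(W[...,0]>box[0])&(W[...,0]<box[1])&(W[...,1]>box[2])&(W[...,1]<box[3])
    n,l,s,c=cv2.connectedComponentsWithStats(m.astype(np.uint8))
    for i in range(1,n): 
        p=W[l==i];print(s[i],p.mean(0).round(4),p.min(0).round(3),p.max(0).round(3))
# stand post
m=(W[...,2]>.205)&(W[...,2]<.23)&(W[...,0]>.3)&(W[...,0]<.7)&(W[...,1]>-.5)&(W[...,1]<-.15)
n,l,s,c=cv2.connectedComponentsWithStats(m.astype(np.uint8))
for i in range(1,n): print(s[i],W[l==i].mean(0).round(4))
# knob
m=(abs(W[...,2]-.158)<.006)&(W[...,0]>.58)&(W[...,0]<.75)&(W[...,1]>.05)&(W[...,1]<.2)
p=W[m];print("knob",len(p),cv2.minEnclosingCircle(p[:,:2].astype(np.float32)),p.mean(0))
# fryer top rect, tray, cup rects
def rect(zl,zh,x0,x1,y0,y1):
    m=(W[...,2]>zl)&(W[...,2]<zh)&(W[...,0]>x0)&(W[...,0]<x1)&(W[...,1]>y0)&(W[...,1]<y1)
    print(cv2.minAreaRect(W[m][:,:2].astype(np.float32)),m.sum())
rect(.112,.128,.54,.8,-.2,.25); rect(.012,.025,.37,.54,-.19,.19); rect(.08,.092,.45,.65,.24,.41);rect(.06,.08,.33,.5,.42,.62);rect(.06,.08,.27,.38,.27,.45)
E
```

```text
[432 203  15  11 129] [ 0.5097 -0.3475  0.2461] [ 0.499 -0.36   0.23 ] [ 0.522 -0.338  0.252]
[420 254  15  12 134] [ 0.3973 -0.317   0.246 ] [ 0.385 -0.331  0.231] [ 0.408 -0.308  0.254]
[436 197  12   7  36] [ 0.53   -0.3688  0.2186]
[371 204  65  71 457] [ 0.4549 -0.2985  0.2121]
[437 214   1   1   1] [ 0.4982 -0.3622  0.2056]
knob 241 ((0.6442301869392395, 0.11776001751422882), 0.022961223497986794) [0.64338267 0.11745945 0.15801175]
((0.6688987016677856, 0.03099726140499115), (0.34043946862220764, 0.17106209695339203), 86.29122924804688) 4514
((0.4535694420337677, 0.0089455246925354), (0.31022337079048157, 0.10515974462032318), 85.15737915039062) 525
((0.5458165407180786, 0.32620447874069214), (0.13982008397579193, 0.061213038861751556), 29.96955680847168) 299
((0.37537631392478943, 0.4964521825313568), (0.15558430552482605, 0.14067788422107697), 33.9203987121582) 525
((0.3264172077178955, 0.3624439239501953), (0.06024548411369324, 0.14165066182613373), 2.019420623779297) 407
```

View pics/crop.png

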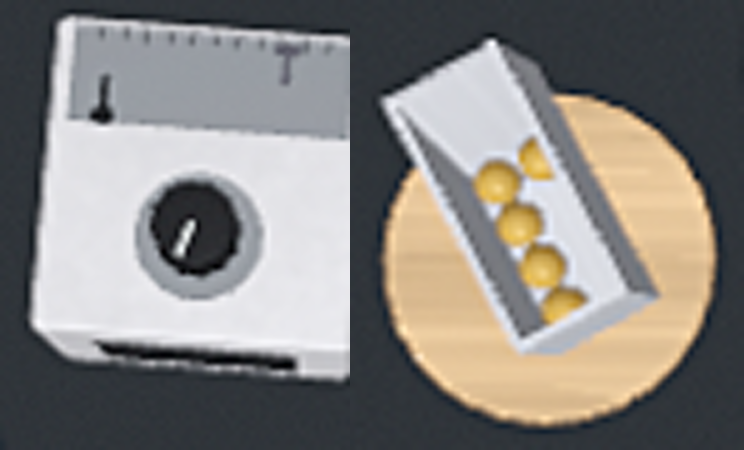

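Top view: the pointer is at about (216,125), the mark tip at about (252,127) and the knob at (234,156). The grey cup holding at least 5 balls stands on its board at about (162,200). Two pails hang at (440,210) and (428,260), and the tray is at (275,230). The blue and purple cups are decoys.

```bash
cat >> h.py <<'E'
from scipy.spatial.transform import Rotation as Ro
def ray(f,u,v,z):
    K=f["camera_matrix"];d=f["R"].T@np.array([(u-K[0,2])/K[0,0],(v-K[1,2])/K[1,1],1]);o=-f["R"].T@f["t"]
    return o+d*(z-o[2])/d[2]
def to(pos,rpy=None):
    s=bot.observe();R=Ro.from_euler("xyz",s["tool_rot"])
    print("at",s["position"].round(4),s["tool_rot"].round(3),"t",round(s["clock"],2))
    print("shift units",(R.inv().apply(np.array(pos)-s["position"])/.025).round(2))
    if rpy is not None: print("then turn units",((R.inv()*Ro.from_euler("xyz",rpy)).as_rotvec()/.15).round(2))
E
python3 - <<'E'
from h import *
f=grab_frame("top");W=cloud(f)
a=np.radians(-3.7);X=np.array([np.cos(a),np.sin(a),0]);Y=np.array([-np.sin(a),np.cos(a),0])
F=np.array([.6689,.031,0])
for n,u,v in(("ptr",195+103/5-.4,110+75/5-.4),("mark",195+287/5-.4,110+83/5-.4),("knob",195+196/5-.4,110+228/5-.4)):
    p=ray(f,u,v,.158 if n=="knob" else .121);print(n,p.round(4),((p-F)@X).round(4),((p-F)@Y).round(4))
# cup rim & board
m=(abs(W[...,2]-.087)<.006)&(W[...,0]>.45)&(W[...,0]<.65)&(W[...,1]>.24)&(W[...,1]<.41)
print("rim",cv2.minAreaRect(W[m][:,:2].astype(np.float32)))
m=(abs(W[...,2]-.012)<.005)&(W[...,0]>.42)&(W[...,0]<.63)&(W[...,1]>.22)&(W[...,1]<.42)
print("board",cv2.minEnclosingCircle(W[m][:,:2].astype(np.float32)))
to([.6438,.1176,.26],[np.pi,0,1.75+1.57])
E
```

```text
ptr [0.7295 0.1705 0.121 ] 0.0514 0.1431
mark [0.7264 0.0732 0.121 ] 0.0546 0.0458
knob [0.6405 0.1167 0.158 ] -0.0339 0.0836
rim ((0.5461063385009766, 0.3261139392852783), (0.1396239548921585, 0.06082989647984505), 29.90060806274414)
board ((0.5294297337532043, 0.324037104845047), 0.09250958263874054)
at [0.2496 0.573  0.2453] [-3.142  0.     2.731] t 1.4
shift units [-21.73 -10.4   -0.59]
then turn units [-0.    0.   -3.93]
```

Request:
play_rows(
  plan=[
    [[-1,-0.48,0],[0,0,0],-1],
    [[-1,-0.48,0],[0,0,0],-1],
    [[-1,-0.48,0],[0,0,0],-1],
    [[-1,-0.48,0],[0,0,0],-1],
    [[-1,-0.48,0],[0,0,0],-1],
    [[-1,-0.48,0],[0,0,0],-1],
    [[-1,-0.48,0],[0,0,0],-1],
    [[-1,-0.48,0],[0,0,0],-1],
    [[-1,-0.48,0],[0,0,0],-1],
    [[-1,-0.48,0],[0,0,0],-1],
    [[-1,-0.48,0],[0,0,0],-1],
    [[-1,-0.48,0],[0,0,0],-1],
    [[-1,-0.48,0],[0,0,0],-1],
    [[-1,-0.48,0],[0,0,0],-1],
    [[-1,-0.48,0],[0,0,0],-1],
    [[-1,-0.48,0],[0,0,0],-1],
    [[-1,-0.48,0],[0,0,0],-1],
    [[-1,-0.48,0],[0,0,0],-1],
    [[-1,-0.48,0],[0,0,0],-1],
    [[-1,-0.48,0],[0,0,0],-1],
  ],
)

```text
clock: 3.9
position: [0.6127, 0.1526, 0.2453]
tool_rot: [-3.142, -0.0, 2.731]
force: [0.9, 0.3, 0.1]
grip_width: 0.0853
finger_force: 0.0
```

```bash
python3 - <<'E'
from h import *
print(bot.observe()["qpos"].round(3))
to([.643,.1173,.2],None)
E
```

```text
[-0.383  0.533  0.068  1.586 -0.04   1.024  0.856]
at [0.6127 0.1526 0.2453] [-3.142 -0.     2.731] t 3.9
shift units [-1.68 -0.81  1.81]
```

Request:
play_rows(
  plan=[
    [[-0.84,-0.4,0],[0,0,0],-1],
    [[-0.84,-0.4,0],[0,0,0],-1],
    [[0,0,0.9],[0,0,-1],-1],
    [[0,0,0.9],[0,0,-1],-1],
    [[0,0,0.8],[0,0,-1],-1],
    [[0,0,0.8],[0,0,-1],-1],
    [[0,0,0.45],[0,0,-1],-1],
    [[0,0,0.4],[0,0,-1],-1],
    [[0,0,0],[0,0,-1],-1],
    [[0,0,0],[0,0,-1],-1],
    [[0,0,0],[0,0,-1],-1],
    [[0,0,0],[0,0,0],-1],
    [[0,0,0],[0,0,0],1],
    [[0,0,0],[0,0,0],1],
    [[0,0,0],[0,0,0],1],
    [[0,0,0],[0,0,0],1],
    [[0,0,0],[0,0,0],1],
    [[0,0,0],[0,0,0],1],
    [[0,0,0],[0,0,0],1],
  ],
  newtons=40,
)

```text
clock: 6.28
position: [0.6426, 0.1184, 0.1393]
tool_rot: [3.141, 0.0, -2.203]
force: [-2.7, 0.0, 5.1]
grip_width: 0.043
finger_force: 40.3
```

```bash
python3 - <<'E'
from h import *
print(bot.observe()["qpos"].round(3))
to([.643,.1173,.139],None)
E
```

```text
[-0.097  0.694 -0.272  1.597  0.225  0.881  2.056]
at [0.6426 0.1184 0.1393] [ 3.141  0.    -2.203] t 6.28
shift units [ 0.02 -0.04  0.01]
```

Request:
play_rows(
  plan=[
    [[0,0,0],[0,0,1],1],
    [[0,0,0],[0,0,1],1],
    [[0,0,0],[0,0,1],1],
    [[0,0,0],[0,0,1],1],
    [[0,0,0],[0,0,1],1],
    [[0,0,0],[0,0,1],1],
    [[0,0,0],[0,0,1],1],
    [[0,0,0],[0,0,1],1],
    [[0,0,0],[0,0,1],1],
    [[0,0,0],[0,0,1],1],
    [[0,0,0],[0,0,1],1],
    [[0,0,0],[0,0,1],1],
    [[0,0,0],[0,0,1],1],
    [[0,0,0],[0,0,1],1],
    [[0,0,0],[0,0,1],1],
    [[0,0,0],[0,0,1],1],
    [[0,0,0],[0,0,1],1],
    [[0,0,0],[0,0,1],1],
    [[0,0,0],[0,0,1],1],
    [[0,0,0],[0,0,0],1],
  ],
)

```text
clock: 8.78
position: [0.643, 0.1193, 0.1393]
tool_rot: [3.141, -0.001, 1.232]
force: [1.5, 5.0, 4.8]
grip_width: 0.0431
finger_force: 40.6
```

```bash
python3 - <<'E'
from h import *
s=bot.observe();print(s["qpos"].round(3),s["tool_rot"],s["moment"])
for c in("top","side"):
    f=grab_frame(c);im=cv2.cvtColor(f["pixels"],cv2.COLOR_RGB2BGR)
    u,v=proj(f,[.728,.12,.12]);u=int(u);v=int(v)
    a=cv2.resize(im[v-25:v+25,u-30:u+30],None,fx=6,fy=6,interpolation=cv2.INTER_CUBIC)
    print(c,u-30,v-25)
    if c=="top":A=a
cv2.imwrite("pics/p1.png",np.hstack([A,a]))
E
```

```text
[-0.572  0.742  0.476  1.625 -0.416  0.876 -0.272] [ 3.14081640e+00 -8.85669673e-04  1.23209450e+00] [ 1.15709558 -0.25131114 -0.05004461]
top 204 100
side 288 152
```

View pics/p1.png

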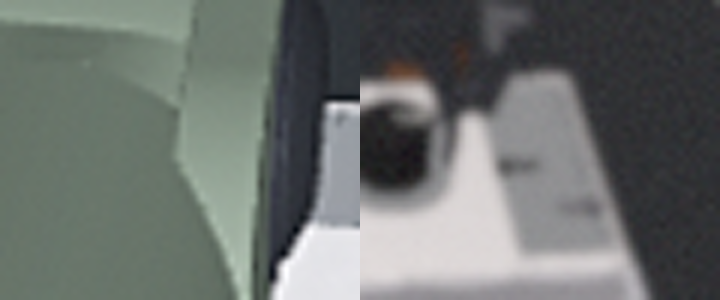

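Side view: the pointer tip is at about (317,179) and the mark tip at about (321,186), so about 40 mm is left.

Request:
play_rows(
  plan=[
    [[0,0,0],[0,0,1],1],
    [[0,0,0],[0,0,1],1],
    [[0,0,0],[0,0,1],1],
    [[0,0,0],[0,0,1],1],
    [[0,0,0],[0,0,1],1],
    [[0,0,0],[0,0,1],1],
    [[0,0,0],[0,0,1],1],
    [[0,0,0],[0,0,1],1],
    [[0,0,0],[0,0,1],1],
    [[0,0,0],[0,0,1],1],
    [[0,0,0],[0,0,1],1],
    [[0,0,0],[0,0,0],1],
  ],
)

```text
clock: 10.38
position: [0.6433, 0.1185, 0.1393]
tool_rot: [-3.141, -0.001, -0.417]
force: [3.8, 3.3, 4.8]
grip_width: 0.0428
finger_force: 41.3
```

```bash
cat >> h.py <<'E'
def ptr(name=None):
    """signed y (fryer axes) of pointer minus mark, from dark blobs in the window, side view"""
    f=grab_frame("side");g=cv2.cvtColor(f["pixels"],cv2.COLOR_RGB2GRAY)
    a=np.radians(-3.7);X=np.array([np.cos(a),np.sin(a),0]);Y=np.array([-np.sin(a),np.cos(a),0]);F=np.array([.6689,.031,.121])
    ys=np.arange(.005,.16,.0005);xs=np.arange(.02,.085,.0005)
    pts=F+xs[:,None,None]*X+ys[None,:,None]*Y
    c=pts@f["R"].T+f["t"];p=c@f["camera_matrix"].T;p=(p[...,:2]/p[...,2:]).astype(np.float32)
    r=cv2.remap(g,p[...,0],p[...,1],cv2.INTER_CUBIC)
    if name: cv2.imwrite("pics/"+name,cv2.resize(r[::-1,::-1],None,fx=2.5,fy=2.5))
    return r,xs,ys
E
python3 - <<'E'
from h import *
s=bot.observe();print(s["qpos"].round(3),s["tool_rot"])
r,xs,ys=ptr("p2.png")
E
```

```text
[-0.787  0.892  0.892  1.636 -0.795  1.013 -1.619] [-3.14113799e+00 -1.15023340e-03 -4.16810050e-01]
```

View pics/p2.png

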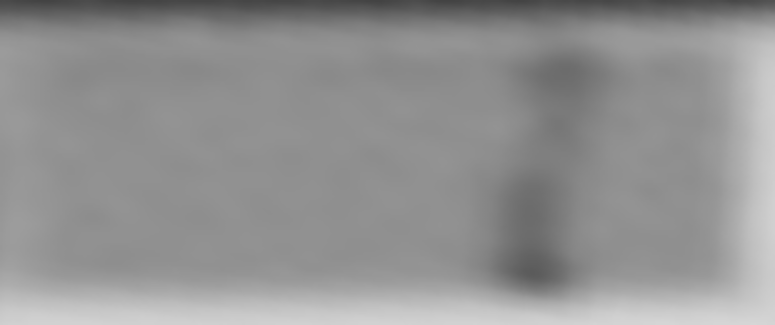

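The rectified window (0.2 mm/px) shows the pointer at column 531 and the mark at about 562. About 6 mm is left, or roughly 0.3 rad.

Request:
play_rows(
  plan=[
    [[0,0,0],[0,0,1],1],
    [[0,0,0],[0,0,0.9],1],
    [[0,0,0],[0,0,0],1],
    [[0,0,0],[0,0,0],1],
    [[0,0,0],[0,0,0],1],
    [[0,0,0],[0,0,0],1],
    [[0,0,0],[0,0,0],1],
    [[0,0,0],[0,0,0],1],
  ],
)

```text
clock: 11.42
position: [0.6432, 0.1184, 0.1393]
tool_rot: [-3.141, -0.001, -0.7]
force: [4.2, 3.2, 4.3]
grip_width: 0.043
finger_force: 41.9
```

```bash
python3 - <<'E'
from h import *
s=bot.observe();print(s["qpos"].round(3),s["tool_rot"])
r,xs,ys=ptr()
R=np.mean([ptr()[0].astype(float) for _ in range(4)],0)
for x in np.arange(.028,.078,.004):
    row=R[(xs>=x)&(xs<x+.004)].mean(0);sel=(ys>.02)&(ys<.075)
    b=np.median(row[sel]);w=np.clip(b-row-8,0,None)*sel
    print(round(x,3),b.round(),row[sel].min().round(),(w@ys/max(w.sum(),1e-6)*1e3).round(2))
E
```

```text
[-0.813  0.925  0.956  1.638 -0.854  1.046 -1.858] [-3.14059280e+00 -5.24931440e-04 -6.99723222e-01]
0.028 148.0 94.0 47.68
0.032 143.0 98.0 47.75
0.036 143.0 109.0 47.92
0.04 144.0 111.0 47.93
0.044 144.0 112.0 47.86
0.048 143.0 117.0 48.51
0.052 143.0 121.0 48.24
0.056 144.0 122.0 47.6
0.06 144.0 121.0 47.18
0.064 141.0 114.0 47.11
0.068 138.0 108.0 47.13
0.072 143.0 123.0 47.85
0.076 140.0 133.0 0.0
```

The side view puts the pointer within about 0.5 mm of the mark. I'll release the knob, retreat, then verify from the top.

Request:
play_rows(
  plan=[
    [[0,0,0],[0,0,0],-1],
    [[0,0,0],[0,0,0],-1],
    [[0,0,0],[0,0,0],-1],
    [[0,0,0],[0,0,0],-1],
    [[0,0,0],[0,0,0],-1],
    [[0,0,-0.6],[0,0,0],-1],
    [[0,0,-1],[0,0,0],-1],
    [[0,0,-1],[0,0,0],-1],
    [[0,0,-1],[0,0,-1],-1],
    [[0,0,-1],[0,0,-1],-1],
    [[0,0,-1],[0,0,-1],-1],
    [[0,0,0],[0,0,-1],-1],
    [[0,0,0],[0,0,-1],-1],
    [[0,0,0],[0,0,-1],-1],
    [[0,0,0],[0,0,-1],-1],
    [[0,0,0],[0,0,-1],-1],
  ],
)

```text
clock: 13.68
position: [0.6427, 0.1177, 0.2802]
tool_rot: [3.141, -0.001, 0.5]
force: [-0.8, -0.2, -0.3]
grip_width: 0.0854
finger_force: 0.0
```

```bash
python3 - <<'E'
from h import *
print(bot.observe()["qpos"].round(3))
y=np.radians(29.9);x=np.array([np.cos(y),np.sin(y),0])
R=Ro.from_euler("z",y)*Ro.from_euler("x",np.pi)*Ro.from_euler("y",.785);rpy=R.as_euler("xyz");print(rpy,R.apply([0,0,1]))
T=np.array([.5237,.3132,.0565]);to(T-.1*R.apply([0,0,1])+[0,0,.1],rpy)
E
```

```text
[-0.736  0.659  0.782  1.507 -0.486  1.177 -0.941]
[ 3.14159265 -0.785       0.52185345] [ 0.61274445  0.35234369 -0.70738827]
at [0.6427 0.1177 0.2802] [ 3.141e+00 -1.000e-03  5.000e-01] t 13.68
shift units [-3.26 -9.08  2.11]
then turn units [ 0.06  5.23 -0.14]
```

Request:
play_rows(
  plan=[
    [[-0.33,-0.91,0],[0,0,0],-1],
    [[-0.33,-0.91,0],[0,0,0],-1],
    [[-0.33,-0.91,0],[0,0,0],-1],
    [[-0.33,-0.91,0],[0,0,0],-1],
    [[-0.33,-0.91,0],[0,0,0],-1],
    [[-0.33,-0.91,0],[0,0,0],-1],
    [[-0.33,-0.91,0.5],[0,0,0],-1],
    [[-0.33,-0.91,0.5],[0,0,0],-1],
    [[-0.33,-0.91,0.5],[0,0,0],-1],
    [[-0.3,-0.9,0.6],[0,0,-0.14],-1],
    [[0,0,0],[0,0.87,0],-1],
    [[0,0,0],[0,0.87,0],-1],
    [[0,0,0],[0,0.87,0],-1],
    [[0,0,0],[0,0.87,0],-1],
    [[0,0,0],[0,0.87,0],-1],
    [[0,0,0],[0,0.87,0],-1],
    [[0,0,0],[0,0,0],-1],
  ],
)

```text
clock: 15.8
position: [0.4672, 0.2886, 0.272]
tool_rot: [-3.135, -0.634, 0.519]
force: [-0.8, -0.2, 0.1]
grip_width: 0.0853
finger_force: 0.0
```

```bash
python3 - <<'E'
from h import *
print(bot.observe()["qpos"].round(3))
y=np.radians(29.9)
R=Ro.from_euler("z",y)*Ro.from_euler("x",np.pi)*Ro.from_euler("y",.785);rpy=R.as_euler("xyz")
T=np.array([.5237,.3132,.0565]);to(T-.1*R.apply([0,0,1]),rpy)
f=grab_frame("top");W=cloud(f);save(f,"t3.png")
im=cv2.cvtColor(f["pixels"],cv2.COLOR_RGB2BGR)
cv2.imwrite("pics/c3.png",np.hstack([cv2.resize(im[110:170,195:275],None,fx=5,fy=5,interpolation=cv2.INTER_CUBIC),cv2.resize(im[160:220,120:200],None,fx=5,fy=5,interpolation=cv2.INTER_CUBIC)]))
for r in regions_of("cup","top")[:4]: print(r["p"],r["box"])
m=(abs(W[...,2]-.087)<.006)&(W[...,0]>.45)&(W[...,0]<.65)&(W[...,1]>.24)&(W[...,1]<.41)
print("rim",cv2.minAreaRect(W[m][:,:2].astype(np.float32)),m.sum())
E
```

```text
[-1.571  0.267  1.012  2.302 -1.235  0.164 -0.519]
at [0.4672 0.2886 0.272 ] [-3.135 -0.634  0.519] t 15.8
shift units [-3.73  0.3   4.44]
then turn units [-0.03  1.01 -0.02]
0.96 [138.0, 167.7, 183.9, 224.4]
0.82 [58.4, 219.6, 123.3, 267.3]
0.45 [114.2, 268.8, 121.5, 288.2]
rim ((0.5461449027061462, 0.32629239559173584), (0.13943225145339966, 0.06144881621003151), 29.46539306640625) 269
```

View pics/c3.png

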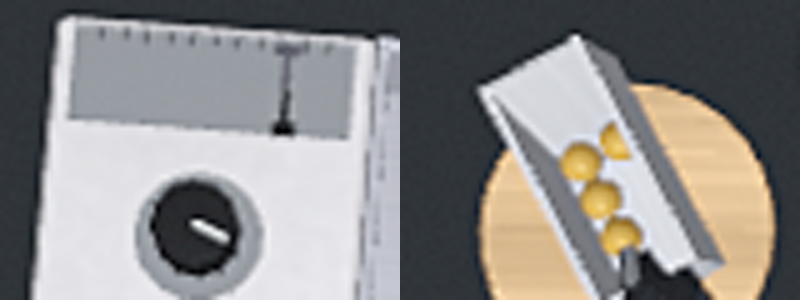

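The pointer column (285) sits on the mark column (288), so it is aligned. The cup hasn't moved. The outward tilt is hitting joint limits, so I'll fit the arm kinematics to plan the cup grasp and pour.

```bash
cat > kin.py <<'E'
import numpy as np, itertools
from scipy.optimize import least_squares
from scipy.spatial.transform import Rotation as Ro
S=[([-1.2302,.5220,-.0363,1.6000,.0212,1.0211,-.1128],(.2495,.5727,.2447),(-3.1404,0,2.7308)),
([-.383,.533,.068,1.586,-.04,1.024,.856],(.6127,.1526,.2453),(-3.142,0,2.731)),
([-.097,.694,-.272,1.597,.225,.881,2.056],(.6426,.1184,.1393),(3.141,0,-2.203)),
([-.572,.742,.476,1.625,-.416,.876,-.272],(.643,.1193,.1393),(3.141,-.001,1.232)),
([-.787,.892,.892,1.636,-.795,1.013,-1.619],(.6433,.1185,.1393),(-3.141,-.001,-.417)),
([-.736,.659,.782,1.507,-.486,1.177,-.941],(.6427,.1177,.2802),(3.141,-.001,.5)),
([-1.571,.267,1.012,2.302,-1.235,.164,-.519],(.4672,.2886,.272),(-3.135,-.634,.519))]
lo=np.array([-2.91,-.3,-1.5,.17,-1.26,.16,-2.52]);hi=np.array([2.91,2.13,1.42,2.43,4.41,1.93,2.52])
def fk(q,p,sg):
    h,a,b,L,e1,e2,c=p
    z=lambda t:Ro.from_euler("z",t);y=lambda t:Ro.from_euler("y",t)
    R=z(sg[0]*q[0])*y(q[1]);x=np.array([0,0,h])
    R=R*z(sg[1]*q[2]);x=x+R.apply([e1,0,a])
    R=R*y(q[3]);x=x+R.apply([e2,0,0])
    R=R*z(sg[2]*q[4]);x=x+R.apply([0,0,b])
    R=R*y(q[5])*z(sg[3]*q[6]+c);x=x+R.apply([0,0,L])
    return x,R
def res(p,sg):
    o=[]
    for q,x,r in S:
        X,R=fk(q,p,sg);o+=list((X-x)*1)+list(.3*(R.inv()*Ro.from_euler("xyz",r)).as_rotvec())
    return np.array(o)
def fit():
    best=None
    for sg in itertools.product([-1,1],repeat=4):
        for c in(0,1.57,3.14,-1.57):
            s=least_squares(res,[.34,.42,.45,.25,0,0,c],args=(sg,))
            if best is None or s.cost<best[0]: best=(s.cost,s.x,sg)
    return best
def ik(p,sg,x,R,n=30,seed=0):
    rg=np.random.default_rng(seed);b=None
    f=lambda q:np.r_[(fk(q,p,sg)[0]-x),.3*(fk(q,p,sg)[1].inv()*R).as_rotvec()]
    for i in range(n):
        s=least_squares(f,rg.uniform(lo,hi),bounds=(lo,hi),max_nfev=100)
        if b is None or s.cost<b[0]: b=(s.cost,s.x)
        if b[0]<1e-7: break
    return np.sqrt(2*b[0]),b[1]
E
python3 - <<'E'
from kin import *
c,p,sg=fit();print(c,p.round(4),sg,np.abs(res(p,sg)).max())
np.save("kin.npy",np.r_[p,sg])
def tool(y,tilt): return Ro.from_euler("z",y)*Ro.from_euler("x",np.pi)*Ro.from_euler("y",tilt)
y=np.radians(29.7)
for t in(.5,.35,.2,0): 
    R=tool(y,t);print("grasp",t,[ (round(e,4),q.round(2)) for e,q in [ik(p,sg,np.array([.525,.314,.0565])-d*R.apply([0,0,1]),R) for d in(0,.1)]])
for yy in(-1.2,-.6,-.05,.5,1.0):
  for t in(-.8,-1.1,-1.4,-1.7):
    R=tool(yy,t);X=np.array([.662,-.054,.24])-.06*np.array([np.cos(yy),np.sin(yy),0])
    e,q=ik(p,sg,X,R,15);print("pour",yy,t,round(e,4),q.round(2))
E
```

```text
0.007370668979571991 [ 0.4805  0.5221  0.4969  0.3837 -0.0216  0.0613  1.5709] (-1, -1, -1, -1) 0.06984605027681723
grasp 0.5 [(np.float64(0.0), array([-0.29,  0.75, -0.3 ,  2.1 ,  2.42,  0.26,  2.39])), (np.float64(0.0), array([-0.97,  0.52,  0.47,  2.22,  4.41,  0.19,  0.17]))]
grasp 0.35 [(np.float64(0.0), array([-0.79,  0.73,  0.29,  1.99, -1.08,  0.18, -0.61])), (np.float64(0.0), array([-0.44,  0.47, -0.12,  2.07,  0.25,  0.26, -1.83]))]
grasp 0.2 [(np.float64(0.0), array([-0.72,  0.73,  0.22,  1.87, -0.37,  0.37, -1.28])), (np.float64(0.0001), array([ 0.35,  0.98, -1.24,  1.92,  1.24,  0.98, -2.48]))]
grasp 0 [(np.float64(0.0), array([-0.77,  0.8 ,  0.3 ,  1.69, -0.34,  0.7 , -1.34])), (np.float64(0.0002), array([ 0.32,  1.34, -1.5 ,  1.69,  1.35,  1.47, -2.4 ]))]
pour -1.2 -0.8 0.0 [ 0.5   0.92 -0.29  1.23 -0.39  1.53 -2.39]
pour -1.2 -1.1 0.0 [ 0.69  1.16 -0.57  1.09 -0.32  1.7  -2.46]
pour -1.2 -1.4 0.0001 [ 0.75  1.39 -0.71  0.94 -0.34  1.87 -2.52]
pour -1.2 -1.7 0.0243 [ 0.79  1.55 -0.76  0.93 -0.45  1.93 -2.52]
pour -0.6 -0.8 0.0 [ 0.34  1.03 -0.27  0.99 -0.12  1.86 -2.05
[... 274 characters left out ...]
.05 -1.1 0.0881 [ 0.05  1.05  0.04  1.   -0.    1.93 -1.53]
pour -0.05 -1.4 0.166 [ 0.03  1.08  0.07  1.05  0.    1.93 -1.51]
pour -0.05 -1.7 0.2432 [-0.03  1.11  0.14  1.11  0.    1.93 -1.44]
pour 0.5 -0.8 0.0 [ 0.14  1.04 -0.4   1.01  0.58  1.93 -1.3 ]
pour 0.5 -1.1 0.0405 [-0.4   1.21  0.65  0.95  0.    1.93 -0.88]
pour 0.5 -1.4 0.0971 [-0.54  1.36  0.86  0.99  0.    1.93 -0.72]
pour 0.5 -1.7 0.1408 [-0.69  1.61  1.11  1.02 -0.    1.93 -0.45]
pour 1.0 -0.8 0.0 [ 0.27  1.06 -0.79  1.22  1.08  1.88 -1.14]
pour 1.0 -1.1 0.0 [-0.21  1.09 -0.02  1.06  0.72  1.86 -0.92]
pour 1.0 -1.4 0.0 [-0.52  1.37  0.59  0.91  0.42  1.93 -0.68]
pour 1.0 -1.7 0.0201 [-0.74  1.78  1.28  0.88  0.    1.93 -0.34]
```

```bash
python3 - <<'E'
from kin import *
k=np.load("kin.npy");p,sg=k[:7],k[7:]
print(res(p,sg).reshape(-1,6).round(3))
import kin
for drop in range(7):
    S0=list(kin.S);kin.S=[s for i,s in enumerate(S0) if i!=drop]
    s=least_squares(res,p,args=(sg,));print(drop,s.cost,s.x.round(3));kin.S=S0
for sg in itertools.product([-1,1],repeat=4):
    m=min((least_squares(res,[.34,.42,.45,.25,0,0,c],args=(sg,)) for c in(0,1.57,3.14,-1.57)),key=lambda s:s.cost);print(sg,round(m.cost,5),m.x.round(3))
E
```

```text
[[-0.055  0.029  0.003  0.     0.    -0.   ]
 [-0.009  0.056  0.001 -0.     0.    -0.   ]
 [-0.021  0.07   0.01  -0.     0.    -0.   ]
 [-0.02   0.025 -0.006 -0.    -0.     0.   ]
 [-0.017 -0.009 -0.003  0.     0.     0.   ]
 [ 0.006  0.015 -0.002 -0.     0.     0.   ]
 [-0.011  0.021 -0.004  0.     0.     0.   ]]
0 0.005447691300468919 [ 0.465  0.512  0.489  0.365 -0.01   0.052  1.571]
1 0.005765681445800036 [ 0.484  0.528  0.502  0.388 -0.026  0.064  1.571]
2 0.004554704320434325 [0.453 0.488 0.476 0.338 0.009 0.042 1.571]
3 0.0067525799035906536 [ 0.542  0.569  0.536  0.459 -0.07   0.099  1.571]
4 0.007083088755797519 [ 0.549  0.551  0.535  0.443 -0.056  0.101  1.571]
5 0.007129212061071852 [ 0.636  0.637  0.608  0.553 -0.135  0.16   1.571]
6 0.006575574826899775 [13.146  0.406  0.378 13.047  0.094 -0.048  1.571]
(-1, -1, -1, -1) 0.00737 [ 0.481  0.522  0.497  0.384 -0.022  0.061  1.571]
(-1, -1, -1, 1) 0.65359 [ 0.481  0.522  0.497  0.384 -0.022  0.061  3.524]
(-1, -1, 1, -1) 0.37713 [ 0.109  0.288  0.26   0.003  0.216 -0.161  2.154]
(-1, -1, 1, 1) 0.84938 [ 0.109  0.288  0.26   
[... 211 characters left out ...]
914 -0.366 -0.796  0.106 -0.284  1.962]
(-1, 1, 1, 1) 0.95294 [-1.668  0.914 -0.366 -0.796  0.106 -0.284  1.186]
(1, -1, -1, -1) 0.90987 [ 1.518  2.866  1.706  2.52  -2.258  1.683  0.07 ]
(1, -1, -1, 1) 1.54091 [ 1.518  2.866  1.706  2.52  -2.258  1.683 -1.625]
(1, -1, 1, -1) 0.94704 [-1.222  1.823  0.098  0.399 -1.002  0.188  0.58 ]
(1, -1, 1, 1) 1.54909 [-1.222  1.823  0.098  0.399 -1.002  0.188 -2.791]
(1, 1, -1, -1) 1.10757 [ 0.07   0.843  0.422  0.514 -0.393  0.117  0.725]
(1, 1, -1, 1) 1.67618 [ 0.07   0.843  0.422  0.514 -0.393  0.117  3.594]
(1, 1, 1, -1) 1.21115 [ 3.193  1.924  2.231  2.822 -1.746  1.799  1.322]
(1, 1, 1, 1) 1.30322 [ 3.193  1.924  2.231  2.822 -1.746  1.799 -2.102]
```

```bash
python3 - <<'E'
s=open("kin.py").read()
a=s.index("def fk");b=s.index("def res")
s=s[:a]+'''def fk(q,p,sg=None):
    z=lambda t:Ro.from_euler("z",t);y=lambda t:Ro.from_euler("y",t)
    R1=z(-q[0]);R3=R1*y(q[1])*z(-q[2]);R5=R3*y(q[3])*z(-q[4]);R7=R5*y(q[5])*z(-q[6]+np.pi/2)
    return R1.apply(p[:3])+R3.apply([0,p[3],p[4]])+R5.apply([0,p[5],p[6]])+R7.apply([0,0,p[7]]),R7
'''+s[b:]
open("kin.py","w").write(s)
E
python3 - <<'E'
from kin import *
f=lambda p:np.r_[res(p,None),1e-3*(p-P0)]
P0=np.array([.081,-.19,.317,.168,.4,-.136,.4,.25])
best=min((least_squares(f,P0*np.array([1,s,1,s,1,s,1,1])) for s in(1,-1)),key=lambda s:s.cost)
p=best.x;print(p.round(4),np.abs(res(p,None)).max());np.save("kin.npy",p)
def tool(y,tilt): return Ro.from_euler("z",y)*Ro.from_euler("x",np.pi)*Ro.from_euler("y",tilt)
y=np.radians(29.7)
for t in(.785,.6,.5,.35,.2,0):
    R=tool(y,t);print("grasp",t,[(round(float(e),4),q.round(2)) for e,q in [ik(p,None,np.array([.525,.314,.0565])-d*R.apply([0,0,1]),R) for d in(0,.1)]])
for yy in(-1.57,-1.2,-.6,-.05,.5,1.0,1.57):
  for t in(-.8,-1.1,-1.4,-1.7):
    R=tool(yy,t);X=np.array([.662,-.054,.24])-.06*np.array([np.cos(yy),np.sin(yy),0])
    e,q=ik(p,None,X,R,12);print("pour",yy,t,round(float(e),4),q.round(2))
E
```

```text
[-6.000e-04 -2.110e-02  3.205e-01 -3.770e-02  5.302e-01 -1.000e-04
  4.211e-01  3.144e-01] 0.0004724723012770743
grasp 0.785 [(0.0, array([-0.64,  0.77, -0.08,  2.33,  2.9 ,  0.75,  1.66])), (0.0116, array([ 0.1 ,  0.78, -1.08,  2.43,  2.27,  0.93,  2.52]))]
grasp 0.6 [(0.0, array([-0.18,  0.78, -0.66,  2.2 ,  2.24,  0.59,  2.52])), (0.0, array([-0.37,  0.48, -0.41,  2.33,  2.26,  0.37,  2.33]))]
grasp 0.5 [(0.0, array([-0.4 ,  0.69, -0.35,  2.15,  2.14,  0.32,  2.51])), (0.0001, array([-1.07,  0.5 ,  0.49,  2.27,  4.22,  0.16,  0.29]))]
grasp 0.35 [(0.0004, array([-0.9 ,  0.71,  0.33,  2.06, -1.26,  0.16, -0.51])), (0.0, array([-0.27,  0.5 , -0.52,  2.08,  0.86,  0.39, -2.51]))]
grasp 0.2 [(0.0, array([-0.23,  0.76, -0.59,  1.91,  0.91,  0.54, -2.48])), (0.0, array([-0.15,  0.59, -0.69,  1.91,  0.68,  0.66, -2.3 ]))]
grasp 0 [(0.0, array([ 0.08,  1.1 , -1.21,  1.72,  1.12,  1.18, -2.52])), (0.0, array([ 0.15,  1.06, -1.42,  1.67,  1.07,  1.39, -2.49]))]
pour -1.57 -0.8 0.0001 [ 0.1   0.76  0.23  1.48 -0.94  1.37 -2.43]
pour -1.57 -1.1 0.0 [ 0.54  0.89 -0.39  1.43 -0.78  1.31 -2.52]

[... 965 characters left out ...]
0.98]
pour 0.5 -1.1 0.0256 [-0.49  1.23  0.92  1.05 -0.11  1.93 -0.69]
pour 0.5 -1.4 0.0646 [-0.59  1.45  1.2   1.1  -0.09  1.93 -0.43]
pour 0.5 -1.7 0.0827 [-0.64  1.7   1.42  1.13 -0.01  1.93 -0.14]
pour 1.0 -0.8 0.0 [-0.36  0.86  0.33  1.29  0.36  1.55 -0.76]
pour 1.0 -1.1 0.0 [-0.16  0.98 -0.16  1.17  0.78  1.92 -0.99]
pour 1.0 -1.4 0.0 [-0.56  1.24  0.69  1.13  0.43  1.8  -0.63]
pour 1.0 -1.7 0.0 [-0.57  1.39  0.73  1.09  0.56  1.92 -0.6 ]
pour 1.57 -0.8 0.0 [ 0.18  0.8  -0.72  1.52  1.17  1.61 -0.84]
pour 1.57 -1.1 0.0 [-0.38  0.82  0.08  1.55  0.97  1.41 -0.82]
pour 1.57 -1.4 0.0 [-0.11  0.99 -0.44  1.52  1.39  1.93 -1.02]
pour 1.57 -1.7 0.0 [-0.4   1.1   0.05  1.5   1.28  1.84 -1.04]
```

The kinematic model now fits to 0.5 mm. New plan: grasp the cup at a 0.25 rad tilt, then pour with the cup's lip facing +y.

Request:
play_rows(
  plan=[
    [[0,0,0],[0,-0.9,0],-1],
    [[0,0,0],[0,-0.9,0],-1],
    [[0,0,0],[0,-0.76,0],-1],
    [[0,0,0],[0,0,0],-1],
  ],
)

```text
clock: 16.4
position: [0.4696, 0.2878, 0.2692]
tool_rot: [-3.138, -0.259, 0.52]
force: [0.7, -1.1, 0.3]
grip_width: 0.0853
finger_force: 0.0
```

```bash
cat >> h.py <<'E'
def tool(y,t): return Ro.from_euler("z",y)*Ro.from_euler("x",np.pi)*Ro.from_euler("y",t)
E
python3 - <<'E'
from h import *
print(bot.observe()["qpos"].round(3))
R=tool(np.radians(29.7),.25)
to(np.array([.5363,.3206,.054])-.12*R.apply([0,0,1]),R.as_euler("xyz"))
E
```

```text
[-1.553  0.575  1.272  2.012 -0.831  0.832 -0.911]
at [0.4696 0.2878 0.2692] [-3.138 -0.259  0.52 ] t 16.4
shift units [0.71 0.2  4.28]
then turn units [-0.03 -0.06  0.01]
```

Request:
play_rows(
  plan=[
    [[0.35,0.1,0.9],[0,0,0],-1],
    [[0.35,0.1,0.9],[0,0,0],-1],
    [[0,0,0.9],[0,0,0],-1],
    [[0,0,0.9],[0,0,0],-1],
    [[0,0,0.7],[0,0,0],-1],
    [[0,0,0],[0,0,0],-1],
  ],
)

```text
clock: 17.15
position: [0.5085, 0.3059, 0.1698]
tool_rot: [-3.135, -0.26, 0.519]
force: [0.6, -0.3, -0.1]
grip_width: 0.0853
finger_force: 0.0
```

```bash
python3 - <<'E'
from h import *
print(bot.observe()["qpos"].round(3))
R=tool(np.radians(29.7),.25)
to(np.array([.5363,.3206,.054]),R.as_euler("xyz"))
E
```

```text
[-1.326  0.711  0.998  2.005 -1.046  0.685 -0.753]
at [0.5085 0.3059 0.1698] [-3.135 -0.26   0.519] t 17.15
shift units [0.02 0.07 4.8 ]
then turn units [-0.05 -0.07  0.01]
```

Request:
play_rows(
  plan=[
    [[0,0.04,0.8],[0,0,0],-1],
    [[0,0.04,0.8],[0,0,0],-1],
    [[0,0,0.8],[0,0,0],-1],
    [[0,0,0.8],[0,0,0],-1],
    [[0,0,0.8],[0,0,0],-1],
    [[0,0,0.8],[0,0,0],-1],
    [[0,0,0],[0,0,0],-1],
    [[0,0,0],[0,0,0],1],
    [[0,0,0],[0,0,0],1],
    [[0,0,0],[0,0,0],1],
    [[0,0,0],[0,0,0],1],
    [[0,0,0],[0,0,0],1],
    [[0,0,0],[0,0,0],1],
  ],
  newtons=40,
)

```text
clock: 18.77
position: [0.5365, 0.3216, 0.0559]
tool_rot: [-3.135, -0.262, 0.522]
force: [-4.2, -1.3, 10.9]
grip_width: 0.0594
finger_force: 40.5
```

```bash
python3 - <<'E'
from h import *
print(bot.observe()["qpos"].round(3))
R=tool(np.radians(29.7),.25)
to(np.array([.5363,.3206,.054]),R.as_euler("xyz"))
# after lift 0.2: go to pour place
R=tool(np.radians(90),.25)
to(np.array([.662,-.085,.26]),R.as_euler("xyz"))
E
```

```text
[-1.106  0.834  0.673  1.97  -1.23   0.474 -0.602]
at [0.5365 0.3216 0.0559] [-3.135 -0.262  0.522] t 18.77
shift units [-0.05  0.03  0.07]
then turn units [-0.05 -0.08  0.02]
at [0.5365 0.3216 0.0559] [-3.135 -0.262  0.522] t 18.77
shift units [-1.51 16.55 -8.96]
then turn units [ 1.73 -0.09 -6.77]
```

Request:
play_rows(
  plan=[
    [[0.23,0,-0.86],[0,0,0],1],
    [[0.23,0,-0.86],[0,0,0],1],
    [[0.23,0,-0.86],[0,0,0],1],
    [[0.23,0,-0.86],[0,0,0],1],
    [[0.23,0,-0.86],[0,0,0],1],
    [[0.23,0,-0.86],[0,0,0],1],
    [[0.23,0,-0.86],[0,0,0],1],
    [[0.23,0,-0.86],[0,0,0],1],
    [[0.23,0,-0.86],[0,0,0],1],
    [[0,0,0],[0,0,0],1],
  ],
)

```text
clock: 20.02
position: [0.5372, 0.3207, 0.2564]
tool_rot: [-3.135, -0.263, 0.522]
force: [0.0, -0.3, -3.8]
grip_width: 0.0599
finger_force: 45.2
```

```bash
python3 - <<'E'
from h import *
print(bot.observe()["qpos"].round(3))
R=tool(np.radians(90),.25)
to(np.array([.662,-.085,.26]),R.as_euler("xyz"))
f=grab_frame("side");im=cv2.cvtColor(f["pixels"],cv2.COLOR_RGB2BGR)
u,v=map(int,proj(f,[.54,.32,.2]));cv2.imwrite("pics/s4.png",cv2.resize(im[v-50:v+70,u-80:u+80],None,fx=4,fy=4))
E
```

```text
[-1.353  0.64   1.084  1.848 -0.829  0.842 -0.954]
at [0.5372 0.3207 0.2564] [-3.135 -0.263  0.522] t 20.02
shift units [-3.59 16.55 -1.23]
then turn units [ 1.73 -0.1  -6.76]
```

View pics/s4.png

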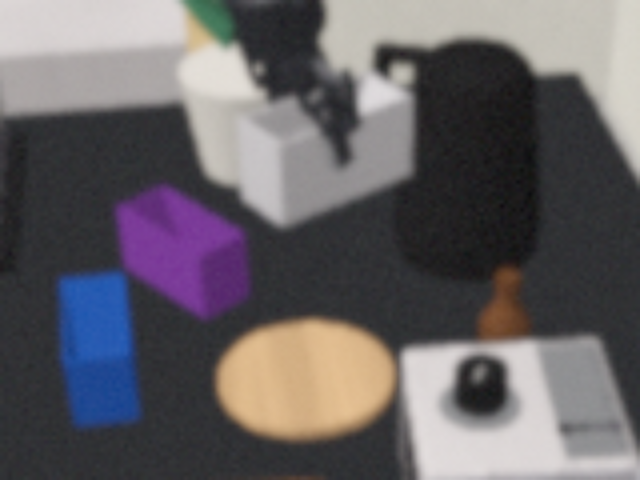

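The side view shows the cup lifted and level, and the bare board at crop (307,378).

Request:
play_rows(
  plan=[
    [[-0.2,0.92,-0.07],[0,0,0],1],
    [[-0.2,0.92,-0.07],[0,0,0],1],
    [[-0.2,0.92,-0.07],[0,0,0],1],
    [[-0.2,0.92,-0.07],[0,0,0],1],
    [[-0.2,0.92,-0.07],[0,0,0],1],
    [[-0.2,0.92,-0.07],[0,0,0],1],
    [[-0.2,0.92,-0.07],[0,0,0],1],
    [[-0.2,0.92,-0.07],[0,0,0],1],
    [[-0.2,0.92,-0.07],[0,0,0],1],
    [[-0.2,0.92,-0.07],[0,0,0],1],
    [[-0.2,0.92,-0.07],[0,0,0],1],
    [[-0.2,0.92,-0.07],[0,0,0],1],
    [[-0.2,0.92,-0.07],[0,0,0],1],
    [[-0.2,0.92,-0.07],[0,0,0],1],
    [[-0.2,0.92,-0.07],[0,0,0],1],
    [[-0.2,0.92,-0.07],[0,0,0],1],
    [[-0.2,0.92,-0.07],[0,0,0],1],
    [[-0.2,0.92,-0.07],[0,0,0],1],
    [[0,0,0],[0,0,0],1],
  ],
)

```text
clock: 22.45
position: [0.6612, -0.0876, 0.2586]
tool_rot: [-3.135, -0.259, 0.519]
force: [-0.6, 0.1, -2.6]
grip_width: 0.0595
finger_force: 45.0
```

Request:
play_rows(
  plan=[
    [[0,0,0],[0.25,0,-0.97],1],
    [[0,0,0],[0.25,0,-0.97],1],
    [[0,0,0],[0.25,0,-0.97],1],
    [[0,0,0],[0.25,0,-0.97],1],
    [[0,0,0],[0.25,0,-0.97],1],
    [[0,0,0],[0.25,0,-0.97],1],
    [[0,0,0],[0.25,0,-0.97],1],
    [[0,0,0],[0,0,0],1],
  ],
)

```text
clock: 23.45
position: [0.6616, -0.085, 0.2587]
tool_rot: [3.138, -0.263, 1.576]
force: [0.4, -0.2, -3.4]
grip_width: 0.0598
finger_force: 45.1
```

```bash
python3 - <<'E'
from h import *
print(bot.observe()["qpos"].round(3))
R=tool(np.radians(90),.25)
to(np.array([.662,-.085,.26]),R.as_euler("xyz"))
f=grab_frame("top");W=cloud(f)
m=(abs(W[...,2]-.012)<.004)&(W[...,0]>.40)&(W[...,0]<.65)&(W[...,1]>.22)&(W[...,1]<.43)
print("board",cv2.minEnclosingCircle(W[m][:,:2].astype(np.float32)),W[m].mean(0))
E
```

```text
[-0.199  0.692  0.616  1.454 -0.664  1.261  0.584]
at [ 0.6616 -0.085   0.2587] [ 3.138 -0.263  1.576] t 23.45
shift units [ 0.01  0.02 -0.05]
then turn units [ 0.01 -0.08  0.03]
board ((0.5213156342506409, 0.3246707618236542), 0.08503642678260803) [0.52087399 0.32401378 0.01212865]
```

Request:
play_rows(
  plan=[
    [[0,0,0],[0,-0.6,0],1],
    [[0,0,0],[0,-0.6,0],1],
    [[0,0,0],[0,-0.6,0],1],
    [[0,0,0],[0,-0.6,0],1],
    [[0,0,0],[0,-0.6,0],1],
    [[0,0,0],[0,-0.6,0],1],
    [[0,0,0],[0,-0.6,0],1],
    [[0,0,0],[0,-0.6,0],1],
    [[0,0,0],[0,-0.6,0],1],
    [[0,0,0],[0,-0.6,0],1],
    [[0,0,0],[0,0,0],1],
  ],
)

```text
clock: 24.88
position: [0.6614, -0.0834, 0.2582]
tool_rot: [3.136, 0.638, 1.573]
force: [0.8, 0.1, -3.5]
grip_width: 0.0596
finger_force: 45.1
```

```bash
python3 - <<'E'
from h import *
print(bot.observe()["qpos"].round(3))
R=tool(np.radians(90),-.65)
to(np.array([.662,-.085,.24]),R.as_euler("xyz"))
E
```

```text
[-0.808  0.909  1.052  1.558 -0.139  1.007  0.085]
at [ 0.6614 -0.0834  0.2582] [3.136 0.638 1.573] t 24.88
shift units [0.38 0.02 0.62]
then turn units [ 0.04 -0.08  0.01]
```

Request:
play_rows(
  plan=[
    [[0.1,0,0.16],[0,-0.4,0],1],
    [[0.12,0,0.15],[0,-0.4,0],1],
    [[0.12,0,0.15],[0,-0.4,0],1],
    [[0.12,0,0.14],[0,-0.4,0],1],
    [[0,0,0],[0,-0.4,0],1],
    [[0,0,0],[0,-0.4,0],1],
    [[0,0,0],[0,0,0],1],
  ],
)

```text
clock: 25.75
position: [0.6615, -0.0869, 0.24]
tool_rot: [3.133, 0.996, 1.567]
force: [-0.1, 0.5, -2.3]
grip_width: 0.0594
finger_force: 45.1
```

```bash
python3 - <<'E'
from h import *
print(bot.observe()["qpos"].round(3))
R=tool(np.radians(90),-1.4)
to(np.array([.662,-.085,.24]),R.as_euler("xyz"))
f=grab_frame("side");im=cv2.cvtColor(f["pixels"],cv2.COLOR_RGB2BGR)
u,v=map(int,proj(f,[.66,-.05,.2]));cv2.imwrite("pics/s5.png",cv2.resize(im[max(0,v-80):v+70,u-100:u+100],None,fx=4,fy=4))
E
```

```text
[-0.93   1.164  1.171  1.575 -0.023  0.976 -0.084]
at [ 0.6615 -0.0869  0.24  ] [3.133 0.996 1.567] t 25.75
shift units [ 0.04  0.02 -0.06]
then turn units [ 0.03 -2.69 -0.02]
```

View pics/s5.png

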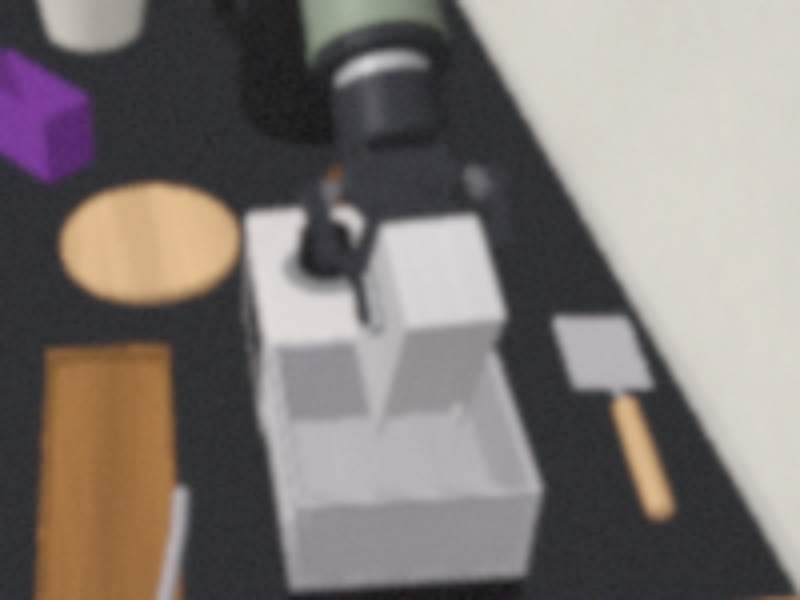

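The side view shows the cup tipped about 75° over the well, with the lip at crop (380,420) inside the mouth. Continuing.

Request:
play_rows(
  plan=[
    [[0,0,0],[0,-0.4,0],1],
    [[0,0,0],[0,-0.4,0],1],
    [[0,0,0],[0,-0.4,0],1],
    [[0,0,0],[0,-0.4,0],1],
    [[0,0,0],[0,-0.4,0],1],
    [[0,0,0],[0,-0.4,0],1],
    [[0,0,0],[0,-0.4,0],1],
    [[0,0,0],[0,0,0],1],
    [[0,0,0],[0,0,0],1],
    [[0,0,0],[0,0,0],1],
    [[0,0,0],[0,0,0],1],
    [[0,0,0],[0,0,0],1],
    [[0,0,0],[0,0,0],1],
    [[0,0,0],[0,0,0],1],
    [[0,0,0],[0,0,0],1],
    [[0,0,0],[0,0,0],1],
    [[0,0,0],[0,0,0],1],
  ],
)

```text
clock: 27.92
position: [0.6617, -0.087, 0.2408]
tool_rot: [3.114, 1.418, 1.548]
force: [0.1, -0.1, -1.6]
grip_width: 0.0597
finger_force: 45.3
```

```bash
python3 - <<'E'
from h import *
print(bot.observe()["qpos"].round(3))
R=tool(np.radians(90),.25)
to(np.array([.662,-.085,.26]),R.as_euler("xyz"))
o=[]
for c in("side","top"):
    f=grab_frame(c);im=cv2.cvtColor(f["pixels"],cv2.COLOR_RGB2BGR)
    u,v=map(int,proj(f,[.66,-.05,.12]));o.append(cv2.resize(im[v-40:v+50,u-50:u+50],(400,360)))
cv2.imwrite("pics/s6.png",np.hstack(o))
E
```

```text
[-1.001  1.475  1.282  1.549  0.098  1.027 -0.246]
at [ 0.6617 -0.087   0.2408] [3.114 1.418 1.548] t 27.93
shift units [-0.75  0.02 -0.2 ]
then turn units [4.000e-02 1.112e+01 1.000e-02]
```

View pics/s6.png

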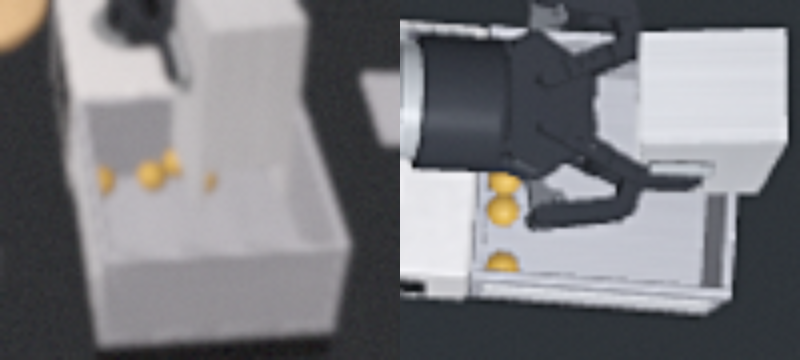

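Balls are now in the well (side crop (105,178), (150,175), (170,162), (210,180)). I'll bring the cup upright again and check that it is empty.

Request:
play_rows(
  plan=[
    [[0,0,0],[0,0.8,0],1],
    [[0,0,0],[0,0.8,0],1],
    [[0,0,0],[0,0.8,0],1],
    [[0,0,0],[0,0.8,0],1],
    [[0,0,0],[0,0.8,0],1],
    [[0,0,0],[0,0.8,0],1],
    [[0,0,0],[0,0.8,0],1],
    [[0,0,0],[0,0.8,0],1],
    [[0,0,0],[0,0.8,0],1],
    [[0,0,0],[0,0.8,0],1],
    [[0,0,0],[0,0.8,0],1],
    [[0,0,0],[0,0.8,0],1],
    [[0,0,0],[0,0.8,0],1],
    [[0,0,0],[0,0.7,0],1],
    [[0.23,0,-0.86],[0,0,0],1],
    [[0,0,0],[0,0,0],1],
  ],
)

```text
clock: 30.02
position: [0.6618, -0.0878, 0.2641]
tool_rot: [3.136, -0.246, 1.575]
force: [-0.1, 0.1, -2.9]
grip_width: 0.0593
finger_force: 45.2
```

```bash
python3 - <<'E'
from h import *
print(bot.observe()["qpos"].round(3))
R=tool(np.radians(29.7),.25)
to(np.array([.5265,.327,.26]),R.as_euler("xyz"))
f=grab_frame("top")
print([(round(r["p"],2),r["box"]) for r in regions_of("ball0","top")])
im=cv2.cvtColor(f["pixels"],cv2.COLOR_RGB2BGR)
cv2.imwrite("pics/t7.png",cv2.resize(im[90:210,190:350],(800,600)))
E
```

```text
[-0.187  0.676  0.587  1.449 -0.626  1.25   0.555]
at [ 0.6618 -0.0878  0.2641] [ 3.136 -0.246  1.575] t 30.02
shift units [16.08 -5.36  4.17]
then turn units [-1.69  0.    6.83]
[(0.54, [271.9, 150.7, 283.2, 161.1]), (0.39, [272.2, 160.8, 277.7, 167.7])]
```

View pics/t7.png

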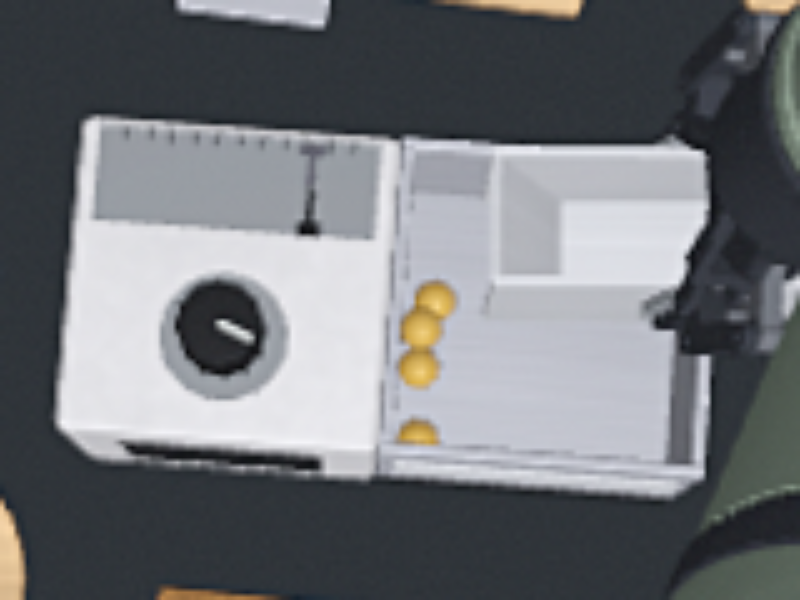

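The visible part of the cup is empty and four balls show in the well; the fifth is probably hidden under the cup. The pointer is still aligned. I'll return the cup to the board.

Request:
play_rows(
  plan=[
    [[0,0,0],[-0.24,0,0.97],1],
    [[0,0,0],[-0.24,0,0.97],1],
    [[0,0,0],[-0.24,0,0.97],1],
    [[0,0,0],[-0.24,0,0.97],1],
    [[0,0,0],[-0.24,0,0.97],1],
    [[0,0,0],[-0.24,0,0.97],1],
    [[0,0,0],[-0.24,0,0.97],1],
    [[0,0,0],[0,0.1,0],1],
  ],
)

```text
clock: 31.12
position: [0.6613, -0.0852, 0.2621]
tool_rot: [-3.14, -0.262, 0.528]
force: [-0.2, 1.0, -3.3]
grip_width: 0.0595
finger_force: 45.1
```

```bash
python3 - <<'E'
from h import *
print(bot.observe()["qpos"].round(3))
R=Ro.from_euler("xyz",[-3.135,-.262,.522])
to(np.array([.525,.3275,.26]),R.as_euler("xyz"))
E
```

```text
[-0.434  0.636  0.863  1.679 -0.822  0.986 -0.301]
at [ 0.6613 -0.0852  0.2621] [-3.14  -0.262  0.528] t 31.12
shift units [  3.46 -17.01   1.05]
then turn units [ 0.02 -0.    0.04]
```

Request:
play_rows(
  plan=[
    [[0.19,-0.94,0.06],[0,0,0],1],
    [[0.19,-0.94,0.06],[0,0,0],1],
    [[0.19,-0.94,0.06],[0,0,0],1],
    [[0.19,-0.94,0.06],[0,0,0],1],
    [[0.19,-0.94,0.06],[0,0,0],1],
    [[0.19,-0.94,0.06],[0,0,0],1],
    [[0.19,-0.94,0.06],[0,0,0],1],
    [[0.19,-0.94,0.06],[0,0,0],1],
    [[0.19,-0.94,0.06],[0,0,0],1],
    [[0.19,-0.94,0.06],[0,0,0],1],
    [[0.19,-0.94,0.06],[0,0,0],1],
    [[0.19,-0.94,0.06],[0,0,0],1],
    [[0.19,-0.94,0.06],[0,0,0],1],
    [[0.19,-0.94,0.06],[0,0,0],1],
    [[0.19,-0.94,0.06],[0,0,0],1],
    [[0.19,-0.94,0.06],[0,0,0],1],
    [[0.19,-0.94,0.06],[0,0,0],1],
    [[0.2,-0.9,0.06],[0,0,0],1],
    [[0,0,0],[0,0,0],1],
  ],
)

```text
clock: 33.5
position: [0.5266, 0.325, 0.2592]
tool_rot: [-3.14, -0.262, 0.532]
force: [-0.4, -0.6, -1.8]
grip_width: 0.0597
finger_force: 45.1
```

```bash
python3 - <<'E'
from h import *
print(bot.observe()["qpos"].round(3))
to(np.array([.525,.3275,.059]),[-3.135,-.262,.522])
f=grab_frame("top");save(f,"x.png")
print([(round(r["p"],2),r["box"]) for r in regions_of("ball0","top")])
h=cv2.cvtColor(f["pixels"],cv2.COLOR_RGB2HSV);m=((h[...,0]>18)&(h[...,0]<28)&(h[...,1]>170)&(h[...,2]>120)).astype(np.uint8)
n,l,s,c=cv2.connectedComponentsWithStats(m)
print([(s[i][4],c[i].round(1)) for i in range(1,n) if s[i][4]>10])
E
```

```text
[-1.362  0.597  1.039  1.861 -0.758  0.807 -1.016]
at [0.5266 0.325  0.2592] [-3.14  -0.262  0.532] t 33.5
shift units [-2.08 -0.11  7.74]
then turn units [ 0.02 -0.    0.06]
[(0.74, [360.6, 197.0, 447.8, 274.4]), (0.46, [272.3, 157.9, 280.7, 167.6]), (0.41, [170.4, 126.4, 187.5, 151.8]), (0.39, [311.8, 132.6, 314.6, 137.3])]
[]
```

Request:
play_rows(
  plan=[
    [[-0.23,-0.01,0.86],[0,0,0],1],
    [[-0.23,-0.01,0.86],[0,0,0],1],
    [[-0.23,-0.01,0.86],[0,0,0],1],
    [[-0.23,-0.01,0.86],[0,0,0],1],
    [[-0.23,-0.01,0.86],[0,0,0],1],
    [[-0.23,-0.01,0.86],[0,0,0],1],
    [[-0.23,-0.01,0.86],[0,0,0],1],
    [[-0.23,-0.01,0.86],[0,0,0],1],
    [[-0.2,-0.01,0.75],[0,0,0],1],
    [[0,0,0],[0,0,0],1],
  ],
)

```text
clock: 34.85
position: [0.5265, 0.3245, 0.0618]
tool_rot: [-3.14, -0.262, 0.525]
force: [-0.5, 0.7, -0.9]
grip_width: 0.0595
finger_force: 45.0
```

```bash
python3 - <<'E'
from h import *
s=bot.observe();print(s["qpos"].round(3),s["force"])
to(np.array([.525,.3275,.056]),[-3.135,-.262,.522])
f=grab_frame("top");im=cv2.cvtColor(f["pixels"],cv2.COLOR_RGB2BGR)
a=cv2.resize(im[110:200,190:340],(700,420));b=cv2.resize(im[155:245,120:210],(420,420))
cv2.imwrite("pics/t8.png",cv2.resize(np.hstack([a,b]),(800,300)))
E
```

```text
[-1.089  0.79   0.611  1.984 -1.138  0.42  -0.684] [-0.50710495  0.69937887 -0.88254142]
at [0.5265 0.3245 0.0618] [-3.14  -0.262  0.525] t 34.85
shift units [-0.05 -0.13  0.22]
then turn units [0.03 0.   0.02]
```

View pics/t8.png

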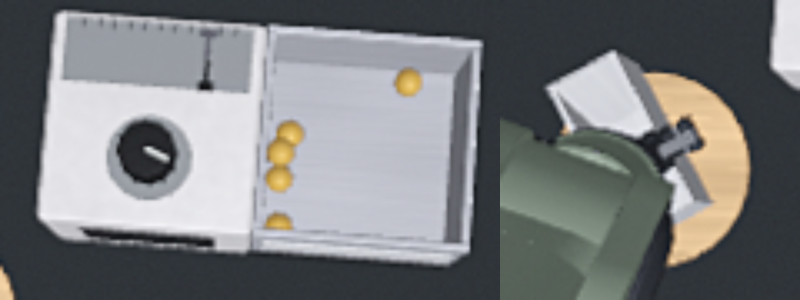

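The well holds 5 balls, matching the 5 seen in the cup at the start. I'll set the cup down and release it.

Request:
play_rows(
  plan=[
    [[-0.05,0,0.14],[0,0,0],1],
    [[-0.02,0,0.08],[0,0,0],1],
    [[0,0,0],[0,0,0],1],
    [[0,0,0],[0,0,0],0.2],
    [[0,0,0],[0,0,0],-1],
    [[0,0,0],[0,0,0],-1],
    [[0,0,0],[0,0,0],-1],
    [[0,0,0],[0,0,0],-1],
    [[0,0,-0.5],[0,0,0],-1],
    [[0,0,-0.9],[0,0,0],-1],
    [[0,0,-0.9],[0,0,0],-1],
    [[0,0,-0.9],[0,0,0],-1],
    [[0,0,-0.9],[0,0,0],-1],
    [[0,0,-0.9],[0,0,0],-1],
    [[0,0,-0.9],[0,0,0],-1],
    [[0,0,-0.9],[0,-0.9,0],-1],
    [[0,0,-0.9],[0,-0.85,0],-1],
    [[0,0,-0.9],[0,0,0],-1],
    [[0,0,-0.9],[0,0,0],-1],
    [[0,0,0],[0,0,0],-1],
  ],
)

```text
clock: 37.4
position: [0.486, 0.3014, 0.29]
tool_rot: [-3.14, -0.003, 0.525]
force: [-0.4, 0.2, 0.5]
grip_width: 0.0853
finger_force: 0.0
```

```bash
cat >> h.py <<'E'
def rects():
    f=grab_frame("top");W=cloud(f)
    def sel(zl,zh,x0,x1,y0,y1): return W[(W[...,2]>zl)&(W[...,2]<zh)&(W[...,0]>x0)&(W[...,0]<x1)&(W[...,1]>y0)&(W[...,1]<y1)]
    r=lambda p:cv2.minAreaRect(p[:,:2].astype(np.float32)) if len(p)>2 else None
    print("cup",r(sel(.081,.093,.4,.68,.2,.45)),"z",np.percentile(sel(.06,.1,.4,.68,.2,.45)[:,2],[50,95]) )
    print("tray",r(sel(.012,.025,.33,.56,-.22,.22)))
    for y0,y1,x0,x1 in((-.42,-.25,.46,.56),(-.42,-.25,.33,.44)):
        p=sel(.235,.27,x0,x1,y0,y1);
        if len(p): print("knob",p.mean(0).round(4),p.min(0).round(3),p.max(0).round(3))
    return f,W
E
python3 - <<'E'
from h import *
print(bot.observe()["qpos"].round(3))
rects()
to([.45,.1,.33],[np.pi,0,-.8])
E
```

```text
[-1.349  0.627  1.093  1.727 -0.605  1.166 -1.129]
cup ((0.5365279912948608, 0.3295727074146271), (0.1399415135383606, 0.06101817637681961), 30.065650939941406) z [0.08111297 0.08898471]
tray ((0.453539103269577, 0.009051144123077393), (0.3104429244995117, 0.10507207363843918), 85.16923522949219)
knob [ 0.5099 -0.3481  0.2468] [ 0.499 -0.363  0.235] [ 0.522 -0.338  0.252]
knob [ 0.3971 -0.3178  0.2469] [ 0.385 -0.331  0.235] [ 0.408 -0.308  0.252]
at [0.4856 0.3015 0.2889] [-3.14e+00 -2.00e-03  5.25e-01] t 37.45
shift units [-5.27  6.26 -1.67]
then turn units [-0.02 -0.    8.84]
```

The cup is on the board, about 3 mm off-centre and level, and the tray hasn't moved. Next is pail B, on the arm at −165°.

Request:
play_rows(
  plan=[
    [[0,0,-0.5],[0,0,0.87],-1],
    [[0,0,-0.5],[0,0,0.87],-1],
    [[-0.4,0.92,-0.03],[0,0,0],-1],
    [[-0.4,0.92,-0.03],[0,0,0],-1],
    [[-0.4,0.92,-0.03],[0,0,0],-1],
    [[-0.4,0.92,-0.03],[0,0,0],-1],
    [[-0.4,0.92,-0.03],[0,0,0],-1],
    [[-0.4,0.92,-0.03],[0,0,0],-1],
    [[-0.4,0.92,-0.03],[0,0,0],-1],
    [[-0.4,0.92,-0.03],[0,0,0],-1],
    [[-0.4,0.92,-0.03],[0,0,0],-1],
    [[-0.4,0.92,-0.03],[0,0,0],-1],
    [[-0.4,0.92,-0.03],[0,0,0],-1],
    [[-0.4,0.92,-0.03],[0,0,0],-1],
    [[-0.4,0.92,-0.03],[0,0,0],-1],
    [[-0.4,0.92,-0.03],[0,0,0],-1],
    [[-0.4,0.92,-0.03],[0,0,0],-1],
    [[-0.4,0.92,-0.03],[0,0,0],-1],
  ],
)

```text
clock: 39.7
position: [0.4271, -0.097, 0.3246]
tool_rot: [-3.14, -0.001, 0.265]
force: [0.1, 0.0, 0.3]
grip_width: 0.0854
finger_force: 0.0
```

```bash
python3 - <<'E'
from h import *
print(bot.observe()["qpos"].round(3))
to([.3965,-.3195,.33],[np.pi,0,np.radians(15)])
E
```

```text
[-0.931  0.319  1.295  1.992 -0.35   1.087 -0.787]
at [ 0.4271 -0.097   0.3246] [-3.14e+00 -1.00e-03  2.65e-01] t 39.7
shift units [-3.51  8.27 -0.23]
then turn units [-0.01 -0.    0.02]
```

Request:
play_rows(
  plan=[
    [[-0.39,0.91,0],[0,0,0],-1],
    [[-0.39,0.91,0],[0,0,0],-1],
    [[-0.39,0.91,0],[0,0,0],-1],
    [[-0.39,0.91,0],[0,0,0],-1],
    [[-0.39,0.91,0],[0,0,0],-1],
    [[-0.39,0.91,0],[0,0,0],-1],
    [[-0.39,0.91,0],[0,0,0],-1],
    [[-0.39,0.91,0],[0,0,0],-1],
    [[-0.39,0.91,0],[0,0,0],-1],
    [[0,0,0],[0,0,0],-1],
  ],
)

```text
clock: 40.95
position: [0.3951, -0.3181, 0.3242]
tool_rot: [-3.141, 0.0, 0.262]
force: [-0.2, 0.4, 0.9]
grip_width: 0.0852
finger_force: 0.0
```

```bash
python3 - <<'E'
from h import *
print(bot.observe()["qpos"].round(3))
to([.3965,-.3195,.234],[np.pi,0,np.radians(15)])
f,W=rects()
E
```

```text
[-0.227  0.429  1.094  1.836 -0.42   1.135 -0.296]
at [ 0.3951 -0.3181  0.3242] [-3.141  0.     0.262] t 40.95
shift units [0.04 0.07 3.61]
then turn units [-0.01  0.    0.  ]
cup ((0.536133885383606, 0.3293818235397339), (0.1393287181854248, 0.06098692864179611), 30.444976806640625) z [0.08109262 0.08877885]
tray ((0.4535347819328308, 0.009032323956489563), (0.310253769159317, 0.10515493899583817), 85.2020492553711)
knob [ 0.5099 -0.348   0.2473] [ 0.499 -0.361  0.236] [ 0.522 -0.339  0.253]
knob [ 0.3977 -0.3175  0.2471] [ 0.388 -0.331  0.235] [ 0.408 -0.307  0.252]
```

Request:
play_rows(
  plan=[
    [[0.02,0.04,0.9],[0,0,0],-1],
    [[0.02,0.03,0.9],[0,0,0],-1],
    [[0,0,0.9],[0,0,0],-1],
    [[0,0,0.6],[0,0,0],-1],
    [[0,0,0.3],[0,0,0],-1],
    [[0,0,0],[0,0,0],-1],
    [[0,0,0],[0,0,0],1],
    [[0,0,0],[0,0,0],1],
    [[0,0,0],[0,0,0],1],
    [[0,0,0],[0,0,0],1],
    [[0,0,0],[0,0,0],1],
    [[0,0,0],[0,0,0],1],
    [[0,0,0],[0,0,0],1],
    [[0,0,0],[0,0,0],1],
    [[0,0,0],[0,0,0],1],
  ],
  newtons=40,
)

```text
clock: 42.88
position: [0.3982, -0.3178, 0.2345]
tool_rot: [-3.141, -0.001, 0.265]
force: [1.3, -3.7, 5.7]
grip_width: 0.0227
finger_force: 39.1
```

Request:
play_rows(
  plan=[
    [[0,0,-0.5],[0,0,0],1],
    [[0,0,-0.5],[0,0,0],1],
    [[0,0,-0.4],[0,0,0],1],
    [[-0.5,0,0],[0,0,0],1],
    [[-0.7,0,0],[0,0,0],1],
    [[-0.7,0,0],[0,0,0],1],
    [[-0.7,0,0],[0,0,0],1],
    [[0,0,0],[0,0,0],1],
  ],
)

```text
clock: 43.88
position: [0.3337, -0.3348, 0.2692]
tool_rot: [-3.14, -0.001, 0.263]
force: [-0.6, 0.1, -0.9]
grip_width: 0.0225
finger_force: 39.3
```

```bash
python3 - <<'E'
from h import *
print(bot.observe()["qpos"].round(3))
to([.4577,.0588,.2],[np.pi,0,np.radians(15)])
f,W=rects();save(f,"t9.png")
E
```

```text
[-0.127  0.424  1.06   1.99  -0.448  0.984 -0.155]
at [ 0.3337 -0.3348  0.2692] [-3.14e+00 -1.00e-03  2.63e-01] t 43.88
shift units [  8.87 -13.91   2.8 ]
then turn units [-0.01 -0.01  0.01]
cup ((0.5633372664451599, 0.28274601697921753), (0.1393704116344452, 0.1696784496307373), 30.03969955444336) z [0.08152234 0.08869132]
tray ((0.45359230041503906, 0.009130775928497314), (0.30993685126304626, 0.10499469935894012), 85.19789123535156)
knob [ 0.5098 -0.348   0.2471] [ 0.499 -0.362  0.235] [ 0.521 -0.338  0.253]
knob [ 0.3415 -0.3292  0.2628] [ 0.331 -0.349  0.239] [ 0.35 -0.31  0.27]
```

Request:
play_rows(
  plan=[
    [[0.24,-0.92,0],[0,0,0],1],
    [[0.24,-0.92,0],[0,0,0],1],
    [[0.24,-0.92,0],[0,0,0],1],
    [[0.24,-0.92,0],[0,0,0],1],
    [[0.24,-0.92,0],[0,0,0],1],
    [[0.64,-0.76,0],[0,0,0],1],
    [[0.64,-0.76,0],[0,0,0],1],
    [[0.64,-0.76,0],[0,0,0],1],
    [[0.64,-0.76,0],[0,0,0],1],
    [[0.64,-0.76,0],[0,0,0],1],
    [[0.64,-0.76,0],[0,0,0],1],
    [[0.64,-0.76,0],[0,0,0],1],
    [[0.64,-0.76,0],[0,0,0],1],
    [[0.64,-0.76,0],[0,0,0],1],
    [[0.64,-0.76,0],[0,0,0],1],
    [[0.64,-0.76,0],[0,0,0],1],
    [[0.64,-0.76,0],[0,0,0],1],
    [[0,0,0],[0,0,0],1],
  ],
)

```text
clock: 46.18
position: [0.4605, 0.0567, 0.2696]
tool_rot: [-3.141, -0.0, 0.267]
force: [0.1, -0.3, -1.5]
grip_width: 0.0225
finger_force: 39.4
```

```bash
python3 - <<'E'
from h import *
print(bot.observe()["qpos"].round(3))
to([.4577,.0588,.141],[np.pi,0,np.radians(15)])
f,W=rects();im=cv2.cvtColor(f["pixels"],cv2.COLOR_RGB2BGR)
cv2.imwrite("pics/t10.png",cv2.resize(im[90:290,110:460],(800,457)))
E
```

```text
[-1.117  0.477  1.197  2.012 -0.53   1.011 -0.964]
at [0.4605 0.0567 0.2696] [-3.141 -0.     0.267] t 46.17
shift units [-0.09 -0.11  5.14]
then turn units [-0.01 -0.    0.03]
cup ((0.5637661814689636, 0.28267523646354675), (0.13915474712848663, 0.16944187879562378), 30.399368286132812) z [0.08115286 0.08897897]
tray ((0.4432815611362457, -0.11232946813106537), (0.06673989444971085, 0.10550547391176224), 84.6775894165039)
knob [ 0.5098 -0.3481  0.2471] [ 0.499 -0.362  0.235] [ 0.521 -0.338  0.253]
```

View pics/t10.png

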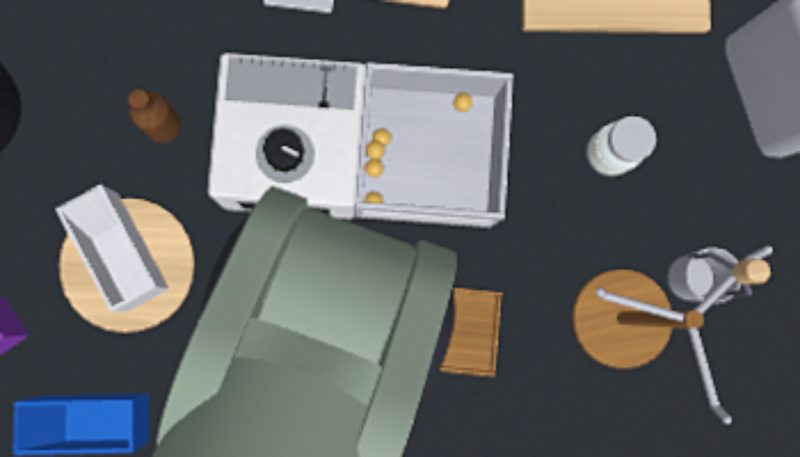

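The cup is still on its board at crop (113,248), 5 balls are in the well, and the tray end shows under the arm at crop (475,330). Lowering the pail.

Request:
play_rows(
  plan=[
    [[-0.05,-0.05,0.8],[0,0,0],1],
    [[-0.04,-0.06,0.8],[0,0,0],1],
    [[0,0,0.8],[0,0,0],1],
    [[0,0,0.8],[0,0,0],1],
    [[0,0,0.8],[0,0,0],1],
    [[0,0,0.6],[0,0,0],1],
    [[0,0,0.4],[0,0,0],1],
    [[0,0,0.14],[0,0,0],1],
    [[0,0,0],[0,0,0],1],
    [[0,0,0],[0,0,0],1],
  ],
)

```text
clock: 47.48
position: [0.4581, 0.0566, 0.1421]
tool_rot: [-3.141, -0.003, 0.264]
force: [-0.1, -2.7, 13.5]
grip_width: 0.0229
finger_force: 43.0
```

Request:
play_rows(
  plan=[
    [[0,0,0],[0,0,0],0.2],
    [[0,0,0],[0,0,0],-1],
    [[0,0,0],[0,0,0],-1],
    [[0,0,0],[0,0,0],-1],
    [[0,0,0],[0,0,0],-1],
    [[0,0,-0.5],[0,0,0],-1],
    [[0,0,-0.9],[0,0,0],-1],
    [[0,0,-0.9],[0,0,0],-1],
    [[0,0,-0.9],[0,0,0],-1],
    [[0,0,-0.9],[0,0,0],-1],
    [[0,0,-0.9],[0,0,1],-1],
    [[0,0,-0.9],[0,0,1],-1],
    [[0,0,-0.9],[0,0,1],-1],
    [[0,0,-0.7],[0,0,1],-1],
    [[0,0,0],[0,0,1],-1],
    [[0,0,0],[0,0,1],-1],
    [[0,0,0],[0,0,1],-1],
    [[0,0,0],[0,0,0],-1],
  ],
)

```text
clock: 49.72
position: [0.4566, 0.0566, 0.3293]
tool_rot: [-3.14, 0.001, -0.785]
force: [0.1, 0.3, -0.6]
grip_width: 0.0854
finger_force: 0.0
```

```bash
python3 - <<'E'
from h import *
print(bot.observe()["qpos"].round(3))
to([.5105,-.3505,.33],[np.pi,0,np.radians(-45.2)])
E
```

```text
[-1.245  0.484  1.41   1.938 -0.524  1.173 -1.992]
at [0.4566 0.0566 0.3293] [-3.14e+00  1.00e-03 -7.85e-01] t 49.73
shift units [13.03 10.   -0.06]
then turn units [-0.01  0.01  0.03]
```

Request:
play_rows(
  plan=[
    [[0.77,0.59,0],[0,0,0],-1],
    [[0.77,0.59,0],[0,0,0],-1],
    [[0.77,0.59,0],[0,0,0],-1],
    [[0.77,0.59,0],[0,0,0],-1],
    [[0.77,0.59,0],[0,0,0],-1],
    [[0.77,0.59,0],[0,0,0],-1],
    [[0.77,0.59,0],[0,0,0],-1],
    [[0.77,0.59,0],[0,0,0],-1],
    [[0.77,0.59,0],[0,0,0],-1],
    [[0.77,0.59,0],[0,0,0],-1],
    [[0.77,0.59,0],[0,0,0],-1],
    [[0.77,0.59,0],[0,0,0],-1],
    [[0.77,0.59,0],[0,0,0],-1],
    [[0.77,0.59,0],[0,0,0],-1],
    [[0.77,0.59,0],[0,0,0],-1],
    [[0.77,0.59,0],[0,0,0],-1],
    [[0.71,0.56,0],[0,0,0],-1],
    [[0,0,0],[0,0,0],-1],
  ],
)

```text
clock: 51.98
position: [0.5097, -0.3518, 0.3283]
tool_rot: [-3.142, 0.001, -0.784]
force: [-1.0, -0.1, -0.3]
grip_width: 0.0858
finger_force: 0.0
```

```bash
python3 - <<'E'
from h import *
print(bot.observe()["qpos"].round(3))
to([.5105,-.3505,.234],[np.pi,0,np.radians(-45.2)])
f,W=rects();save(f,"t11.png")
m=(W[...,2]>.14)&(W[...,2]<.17)&(abs(W[...,0]-.46)<.05)&(abs(W[...,1]-.03)<.1);print("placed knob",W[m].mean(0),W[m].max(0))
E
```

```text
[-0.105  0.65   1.042  1.544 -0.576  1.284 -1.339]
at [ 0.5097 -0.3518  0.3283] [-3.142e+00  1.000e-03 -7.840e-01] t 51.98
shift units [-0.01 -0.06  3.77]
then turn units [-0.    0.01  0.03]
cup ((0.5364390015602112, 0.3294930160045624), (0.1397225260734558, 0.06072944402694702), 30.120010375976562) z [0.08091485 0.08876923]
tray ((0.4536919593811035, 0.009364962577819824), (0.30950677394866943, 0.10492134094238281), 85.1630859375)
knob [ 0.5099 -0.3479  0.2469] [ 0.499 -0.362  0.235] [ 0.521 -0.338  0.252]
placed knob [0.4550791  0.05353314 0.1579796 ] [0.46451458 0.06318533 0.16162098]
```

Request:
play_rows(
  plan=[
    [[0,-0.03,0.9],[0,0,0],-1],
    [[0,-0.03,0.9],[0,0,0],-1],
    [[0,0,0.9],[0,0,0],-1],
    [[0,0,0.7],[0,0,0],-1],
    [[0,0,0.35],[0,0,0],-1],
    [[0,0,0],[0,0,0],-1],
    [[0,0,0],[0,0,0],1],
    [[0,0,0],[0,0,0],1],
    [[0,0,0],[0,0,0],1],
    [[0,0,0],[0,0,0],1],
    [[0,0,0],[0,0,0],1],
    [[0,0,0],[0,0,0],1],
    [[0,0,0],[0,0,0],1],
    [[0,0,0],[0,0,0],1],
    [[0,0,0],[0,0,0],1],
  ],
  newtons=40,
)

```text
clock: 53.9
position: [0.5112, -0.35, 0.2351]
tool_rot: [-3.141, 0.0, -0.786]
force: [-3.3, -1.6, 8.4]
grip_width: 0.0226
finger_force: 38.7
```

Request:
play_rows(
  plan=[
    [[0,0,-0.5],[0,0,0],1],
    [[0,0,-0.5],[0,0,0],1],
    [[0,0,-0.4],[0,0,0],1],
    [[0.5,0,0],[0,0,0],1],
    [[0.7,0,0],[0,0,0],1],
    [[0.7,0,0],[0,0,0],1],
    [[0.7,0,0],[0,0,0],1],
    [[0,0,0],[0,0,0],1],
    [[0,0,-0.9],[0,0,0],1],
    [[0,0,-0.9],[0,0,0],1],
    [[0,0,-0.9],[0,0,0],1],
    [[0,0,-0.9],[0,0,0],1],
    [[0,0,-0.9],[0,0,0],1],
    [[0,0,-0.9],[0,0,0],1],
    [[0,0,0],[0,0,0],1],
  ],
)

```text
clock: 55.78
position: [0.5574, -0.3957, 0.4053]
tool_rot: [-3.14, -0.0, -0.785]
force: [0.1, -0.5, -1.8]
grip_width: 0.0229
finger_force: 39.2
```

```bash
python3 - <<'E'
from h import *
print(bot.observe()["qpos"].round(3))
to([.4485,-.0507,.40],[np.pi,0,np.radians(-45.2)])
f,W=rects()
E
```

```text
[ 0.032  0.704  1.017  1.224 -0.586  1.51  -1.394]
at [ 0.5574 -0.3957  0.4053] [-3.14  -0.    -0.785] t 55.77
shift units [-12.84  -6.68   0.22]
then turn units [-0.01 -0.    0.02]
cup ((0.5364997982978821, 0.32940778136253357), (0.13974976539611816, 0.060676392167806625), 30.176280975341797) z [0.08110967 0.08869004]
tray ((0.45367690920829773, 0.009044468402862549), (0.30990055203437805, 0.10500917583703995), 85.17236328125)
knob [ 0.5481 -0.3958  0.2688] [ 0.531 -0.42   0.266] [ 0.559 -0.373  0.27 ]
```

Request:
play_rows(
  plan=[
    [[-0.86,-0.44,0],[0,0,0],1],
    [[-0.86,-0.44,0],[0,0,0],1],
    [[-0.86,-0.44,0],[0,0,0],1],
    [[-0.86,-0.44,0],[0,0,0],1],
    [[-0.86,-0.44,0],[0,0,0],1],
    [[-0.86,-0.44,0],[0,0,0],1],
    [[-0.86,-0.44,0],[0,0,0],1],
    [[-0.86,-0.44,0],[0,0,0],1],
    [[-0.86,-0.44,0],[0,0,0],1],
    [[-0.86,-0.44,0],[0,0,0],1],
    [[-0.86,-0.44,0],[0,0,0],1],
    [[-0.86,-0.44,0],[0,0,0],1],
    [[-0.86,-0.44,0],[0,0,0],1],
    [[-0.86,-0.44,0],[0,0,0],1],
    [[-0.8,-0.5,0],[0,0,0],1],
    [[0,0,0],[0,0,0],1],
  ],
)

```text
clock: 57.82
position: [0.4476, -0.0488, 0.404]
tool_rot: [-3.14, 0.003, -0.782]
force: [0.3, -0.3, -0.5]
grip_width: 0.0229
finger_force: 39.3
```

```bash
python3 - <<'E'
from h import *
print(bot.observe()["qpos"].round(3))
to([.4485,-.0507,.142],[np.pi,0,np.radians(-45.2)])
E
```

```text
[-1.139  0.256  1.387  1.833 -0.266  1.273 -2.031]
at [ 0.4476 -0.0488  0.404 ] [-3.14e+00  3.00e-03 -7.82e-01] t 57.83
shift units [ 0.11  0.04 10.48]
then turn units [-0.01  0.02  0.05]
```

Request:
play_rows(
  plan=[
    [[0.05,0.02,0.9],[0,0,0],1],
    [[0.05,0.02,0.9],[0,0,0],1],
    [[0,0,0.9],[0,0,0],1],
    [[0,0,0.9],[0,0,0],1],
    [[0,0,0.9],[0,0,0],1],
    [[0,0,0.9],[0,0,0],1],
    [[0,0,0.9],[0,0,0],1],
    [[0,0,0.9],[0,0,0],1],
    [[0,0,0.9],[0,0,0],1],
    [[0,0,0.9],[0,0,0],1],
    [[0,0,0.7],[0,0,0],1],
    [[0,0,0.5],[0,0,0],1],
    [[0,0,0.2],[0,0,0],1],
    [[0,0,0],[0,0,0],1],
    [[0,0,0],[0,0,0],1],
  ],
)

```text
clock: 59.7
position: [0.4493, -0.0528, 0.145]
tool_rot: [-3.14, 0.001, -0.785]
force: [-0.6, -0.1, -0.8]
grip_width: 0.0227
finger_force: 39.9
```

Request:
play_rows(
  plan=[
    [[0,0,0.1],[0,0,0],1],
    [[0,0,0.08],[0,0,0],1],
    [[0,0,0],[0,0,0],1],
    [[0,0,0],[0,0,0],0.2],
    [[0,0,0],[0,0,0],-1],
    [[0,0,0],[0,0,0],-1],
    [[0,0,0],[0,0,0],-1],
    [[0,0,0],[0,0,0],-1],
    [[0,0,-0.5],[0,0,0],-1],
    [[0,0,-0.9],[0,0,0],-1],
    [[0,0,-0.9],[0,0,0],-1],
    [[0,0,-0.9],[0,0,0],-1],
    [[0,0,-0.9],[0,0,0],-1],
    [[0,0,-0.9],[0,0,0],-1],
    [[0,0,-0.9],[0,0,0],-1],
    [[0,0,-0.9],[0,0,0],-1],
    [[0,0,-0.9],[0,0,0],-1],
  ],
)

```text
clock: 61.82
position: [0.4489, -0.0534, 0.3342]
tool_rot: [-3.14, 0.001, -0.786]
force: [-1.1, 1.2, -0.7]
grip_width: 0.0852
finger_force: 0.0
```

Request:
play_rows(
  plan=[
    [[0.77,0.59,0],[0,0,0],-1],
    [[0.77,0.59,0],[0,0,0],-1],
    [[0.77,0.59,0],[0,0,0],-1],
    [[0.77,0.59,0],[0,0,0],-1],
    [[0.77,0.59,0],[0,0,0],-1],
    [[0.77,0.59,0],[0,0,0],-1],
    [[0.77,0.59,0],[0,0,0],-1],
    [[0.77,0.59,0],[0,0,0],-1],
    [[0.77,0.59,0],[0,0,0],-1],
    [[0.77,0.59,0],[0,0,0],-1],
    [[0,0,0],[0,0,0],-1],
    [[0,0,0],[0,0,0],-1],
  ],
)

```text
clock: 63.32
position: [0.4809, -0.2931, 0.3328]
tool_rot: [-3.14, 0.002, -0.786]
force: [0.9, 0.6, -0.7]
grip_width: 0.0854
finger_force: 0.0
```

```bash
python3 - <<'E'
from h import *
to([.4485,-.0507,.142])
f,W=rects();im=cv2.cvtColor(f["pixels"],cv2.COLOR_RGB2BGR)
for y0 in(.055,-.052):
    m=(W[...,2]>.14)&(W[...,2]<.17)&(abs(W[...,0]-.45)<.04)&(abs(W[...,1]-y0)<.03);print("placed knob",W[m].mean(0).round(4),W[m].max(0).round(3))
cv2.imwrite("pics/t12.png",cv2.resize(im[90:290,110:460],(800,457)))
E
```

```text
at [ 0.4809 -0.2931  0.3328] [-3.14e+00  2.00e-03 -7.86e-01] t 63.33
shift units [-7.76 -5.93  7.65]
cup ((0.5627954602241516, 0.28190040588378906), (0.13989847898483276, 0.16947975754737854), 29.385055541992188) z [0.08146763 0.0889371 ]
tray ((0.4536148011684418, 0.009152531623840332), (0.31022897362709045, 0.10486646741628647), 85.17515563964844)
placed knob [0.4551 0.0537 0.158 ] [0.465 0.063 0.162]
placed knob [ 0.4481 -0.0536  0.1575] [ 0.459 -0.043  0.162]
```

View pics/t12.png

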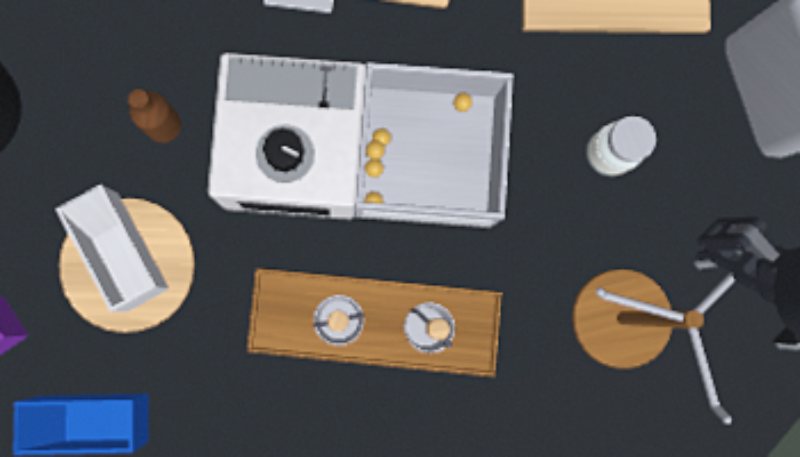

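Both pails stand upright in the tray at crop (338,320) and (430,327), and all three hooks are empty. The cup is on its board, 5 balls are in the well, the pointer is on the mark, and the hand is clear of everything. Handing in.

```bash
python3 -c "
from workcell import bot
print(bot.job_done())"
```

```text
the job is handed in; nothing more can be done
None
```

The job is handed in, though it returned no verdict: in the last camera check the pointer was on the mark, all 5 balls I could count were in the well, the empty cup was upright on its board, both pails stood in the tray, and the salt mill and spice jar had not been touched.

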